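Start the self-tapping screw of a thermometer clamp

TASK

Lay the glass thermometer into the two cradles of the blue instrument clamp, roughly centred, and swing the metal strap shut over it until its hook is fully round the shank of the orange thumbscrew. Then start the self-tapping screw: press firmly down on its head while turning it clockwise, and keep on until it has cut its first thread, about three quarters of a turn under pressure, so that it stays about 4.5 mm lower. Leave the thermometer lying under the closed strap and do not disturb the other things on the bench.

Things in the scene. Friction and masses are not known exactly. Their poses are not given: they have to be found in the camera images.
- clamp_base: blue clamp base fixed to the bench, 125 (x) x 220 (y) x 10 mm; origin on the bench top, z up; the plate spans x -75 to +50 mm. The thermometer shall lie along its y axis at x = 0, in two grey cradles at y = -70 and +70 mm. Strap pivot at x +34, y +70 mm. White screw boss at x -50, y +70 mm, top at z 30 mm
- cradle_mid (a point): point halfway between the two grey cradles, at the height of their floors (20 mm above the bench); axes as the clamp base. Each cradle is 22 mm long, its flat floor 14 mm wide, cheeks flaring to 26 mm at the mouth (z 30 mm). Between the cradles (96 mm free) is only the plate, top at z 10 mm: room for fingers that lower the thermometer by its middle
- thermometer: clear glass thermometer, 8 x 260 x 8 mm (square section for contact), about 30 g, long axis = its y; origin at the middle of its underside. Starts on the bench to the right of the clamp; either end may point either way in the cradles
- thermometer_mid (a point): centre of the thermometer (4 mm over its underside); 24 mm above the bench when it lies in the cradles
- strap (a joint): angle of the aluminium swing strap about its upright pivot, rad: 0 = closed at its stop (from the pivot to the clamp's -x, over the +y cradle, hook round the screw); grows as it opens, clockwise from above (1.57 = along the clamp's +y). Starts at 1.5 to 1.85, stays where left (friction 0.05 N m). 18 mm wide, 6 mm thick, z 31 to 37 mm, reaches 96 mm from the pivot
- strap_peg (a point): on the axis of the strap's black round peg (12 mm diameter, z 37 to 59 mm above the bench), at z 51 mm, 28 mm from the pivot's axis; push or pinch the peg to swing the strap
- screw_head (a point): on the screw's axis, at the top of its round orange flange (34 mm diameter, 4 mm thick), 56 mm above the bench at the start. On it stands the orange thumb blade: 30 mm long (this point's x), 10 mm thick (its y), 24 mm high; grip it from above, fingertips resting on the flange to push. The screw is upright
- thumbscrew: the orange-headed self-tapping thumbscrew, 40 g, captive in the boss (1 mm of play); origin on its axis under its hidden foot, 21 mm above the bench at the start, z up; x along the blade, whose direction differs by up to 1.5 rad each way; driven in clockwise from above. Under about 7 N of push it just spins freely; pressed with 12 to 25 N it bites and takes about 0.1 N m to turn
- thread (a joint): depth of thread cut, m, 0 to 0.009: 6 mm per clockwise turn under pressure, none without pressure or without turning; turning back under pressure undoes it; stays when let go. The screw also yields elastically under push (about 6 N per mm, stop at 4 mm) and comes back. The 4 mm red band on the shank stands on the strap's top face and is down in the hook once 4 mm are cut
- petri_dish: closed petri dish, 64 mm across, 17 mm high, bystander; origin under its centre
- rubber_stopper: cork-coloured rubber stopper, 37 mm across, 28 mm high, bystander; origin under its centre
- crucible: small white porcelain crucible, 42 mm across, 33 mm high, bystander; origin under its centre
- dropper_bottle: green glass dropper bottle with black cap and red bulb, 38 mm across, 109 mm high, bystander on the near edge; origin under its centre

How it is judged:
By the outcome, as a careful person would: the job done as asked, in the order asked, and still so for the second after the job is handed in, with the robot touching nothing.
It also fails if it takes over 72 s, if anything falls off the work surface, if the arm or the gripper's body presses on something with over 40 N, if the wrist force passes 120 N, or if a joint passes its speed limit or range.

ROBOT

A 6-joint arm with a two-finger parallel gripper is mounted at the origin on a cart in front of the work surface, level with it; the furniture and walls round the work are solid. World frame = base frame: x ahead of the robot, y to its left, z up, the work surface at z = 0. Lengths are in mm, angles in rad, forces in N, time in s.
With the tool pointing down it reaches from about 275 to 1000 mm from the base axis. Payload 8.4 kg.
Tool frame: the origin (TCP) lies midway between the tips of the shut fingers; the grasp point (between the pads) lies 19 mm behind it (r.grip_point_offset is the distance from the TCP to the grasp point, in mm); z points along the fingers, x is the direction in which the jaws open and shut, and the axes are right-handed (so a half turn about z gives the same grasp; the last joint's range is limited). The gripper opens to 85 mm and grips with 20 to 120 N. Pads are 22 mm wide; open, the fingers measure 114 mm over their backs; the gripper's body (76 mm by 85 mm) begins 54 mm behind the grasp point. The pads swing forward as they close: fully open they stand 13 mm farther back than shut.
Start: joints at [-1.299, 0.353, 1.633, -0, 1.155, -0.002], TCP at [168.993, -601.722, 231.281] pointing down, gripper open.
Joint ranges: [-2.63, 2.63], [-0.92, 2.1], [0.06, 2.66], [-1.3, 4.44], [0, 2.69], [-3.02, 3.02]. Speed limits (rad/s): [2.22, 2.22, 2.79, 3.14, 3.14, 3.14].

INTERFACE

Orientations are given as [roll, pitch, yaw] about the fixed x, y, z axes, in that order (R = Rz(yaw) Ry(pitch) Rx(roll)).
In Python, from rig import monitor, vision, sign_off, r gives the robot as it stands.
- The arm moves only by the shell command python3 -m inch 'ROWS' [FORCE]. ROWS is JSON, a list of rows, each an object with "dp": the shift along the tool's x, y, z in mm, a list of three; "angular": the turn, a rotation vector about the tool's x, y, z in rad, a list of three; "fingers": the closure in counts, from 0 (fully open) to 255 (shut). A call has 1 to 12 rows; each row is the pose to reach, as a shift and turn from the pose commanded when the call began, along the tool's axes at that moment; what a row does not reach only later rows make up. A row lasts 1/12 s, in which the tool goes at most 41.7 mm and 7.16 degrees, less where a joint would pass 70% of its speed; a pose out of reach is approached as far as the arm can. A call with a gripper value outside its range is refused whole. The fingers move at their own pace and stop on an object; FORCE is the grip in N (left out, the last holds). Time passes only in rows, so rows that repeat a pose let the fingers close. It gives the time, the measured TCP pose, the force and the opening at its end, in the units of the state.
- monitor.sense(): the state, without advancing time (a new reading comes with each control period).
- vision.grab_frame(name): name is "side" or "top"; returns (picture, depth): 384x512x3 uint8, blue, green, red; 384x512 float32, mm along the optical axis (not along the pixel's ray), 0 where there is no reading.
- vision.camera_params(name): a dict with "fx", "fy", "cx", "cy" (pixels), "distortion" ([k1, k2, p1, p2, k3] as OpenCV has them; the pictures are not rectified), "R" (3x3) and "t" (3): a world point X has camera coordinates R X + t. Camera axes: x right, y down, z forward; pixel columns grow to the right and rows downward; lengths in mm; the calibration is good to about 2 mm. A picture is of the moment at which its call begins. camera_params takes no time and is no camera call.
- sign_off(): hands the job in, once; it reports no verdict.
The state is a dict: "clock": time; "qpos": joint angles; "qvel": joint speeds; "joint_efforts": joint torques, N m; "eef_pos": TCP position; "tcp_rot": TCP orientation; "contact_force": force on the tool from outside, world axes, zero at the start; "wrist_torque": the same for the moment, N m; "opening": opening from 0.0 (shut) to 1.0 (fully open).
Only numpy, scipy, OpenCV 4.12 (cv2) and the standard library are available. Lean on these libraries where they do the work, as an engineer would, in place of code of your own. Each camera call takes 0.05 s, during which the arm holds its last target.

## Working session

There is one attempt and no reset: what is moved stays moved. The work goes in short steps, Python scripts to look and compute and a shell command to move; the robot and the scene stay as the last step left them, time stands still between calls to the robot, and variables do not carry over. Pictures are saved under pics/ and viewed, and the job is handed in when it is done.

```bash
ls -la; mkdir -p pics; cat > h.py <<'E'
import numpy as np, cv2
from rig import monitor, vision, r
def cam(n):
    p=vision.camera_params(n)
    K=np.array([[p['fx'],0,p['cx']],[0,p['fy'],p['cy']],[0,0,1.]]);return K,np.array(p['distortion'],float),np.array(p['R'],float),np.array(p['t'],float).ravel()
def ray(n,uv):
    K,d,R,t=cam(n)
    u=cv2.undistortPoints(np.array(uv,float).reshape(-1,1,2),K,d).reshape(-1,2)
    c=np.c_[u,np.ones(len(u))]
    return -R.T@t,(c@R)
def onplane(n,uv,z):
    o,d=ray(n,uv); s=(z-o[2])/d[:,2]; return o+d*s[:,None]
def withdepth(n,uv,dep):
    K,d,R,t=cam(n); o,dd=ray(n,uv); return o+dd*np.array(dep).reshape(-1,1)
def proj(n,X):
    K,d,R,t=cam(n); return cv2.projectPoints(np.array(X,float).reshape(-1,1,3),cv2.Rodrigues(R)[0],t,K,d)[0].reshape(-1,2)
E
python3 - <<'E'
from h import *
print(monitor.sense())
for n in('side','top'):
    i,d=vision.grab_frame(n); cv2.imwrite(f'pics/{n}0.png',i); np.save(f'pics/{n}0.npy',d); print(n,vision.camera_params(n))
E
```

```text
total 12
drwxr-xr-x  3 agent agent 4096 Dec  7 03:02 .
drwxr-xr-x 23 root  root  4096 Dec  7 03:02 ..
drwxr-xr-x  2 agent agent 4096 Dec  7 03:02 pics
{'clock': 0.0, 'qpos': array([-1.29942634e+00,  3.53631543e-01,  1.63414109e+00,  7.89865612e-06,
        1.15519574e+00, -2.41373557e-03]), 'qvel': array([ 0.00172488, -0.00028309,  0.0001912 ,  0.00183289, -0.00160496,
       -0.00168258]), 'joint_efforts': array([-3.35233191e-03, -6.05260491e+01, -3.42069089e+01, -1.61096809e-04,
        9.40304948e-03, -3.57239196e-05]), 'eef_pos': array([ 168.85114301, -601.26304214,  230.56907446]), 'tcp_rot': array([-3.14158211e+00,  1.37570212e-03, -1.29701579e+00]), 'contact_force': array([-0.12932297, -0.15007354, -0.76144861]), 'wrist_torque': array([-0.04435195,  0.01935313, -0.00734702]), 'opening': 0.9985926482432601}
side {'fx': 458.0788900981134, 'fy': 458.0788900981134, 'cx': 261.91610909932746, 'cy': 192.64093450610363, 'distortion': array([0.02309953, 0.        , 0.        , 0.        , 0.        ]), 'R': array([[ 0.86647552, -0.49884528,  0.0193275 ],
       [-0.15819799, -0.31109222, -0.9371206 ],
       [ 0.47349083,  0.80893449, -0.34847012]]), 't': array([-553.5362247 ,   74.17251613, 1002.59064172])}
top {'fx': 403.4807337926524, 'fy': 403.4807337926524, 'cx': 259.73377347463025, 'cy': 191.9557584942325, 'distortion': array([-0.1081516,  0.       ,  0.       ,  0.       ,  0.       ]), 'R': array([[-0.02347132, -0.99934539,  0.02752994],
       [-0.98329648,  0.01810521, -0.18110834],
       [ 0.18049135, -0.03132095, -0.98307775]]), 't': array([-205.87797276,  532.65651915,  934.59680788])}
```

View pics/top0.png

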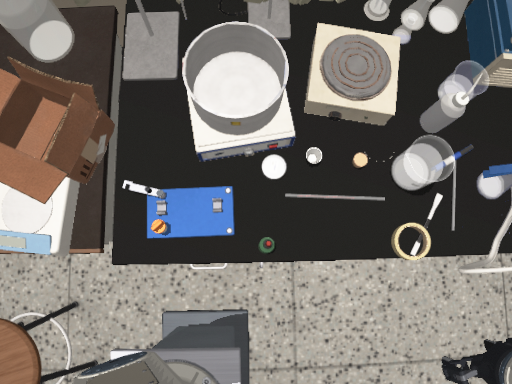

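View pics/side0.png

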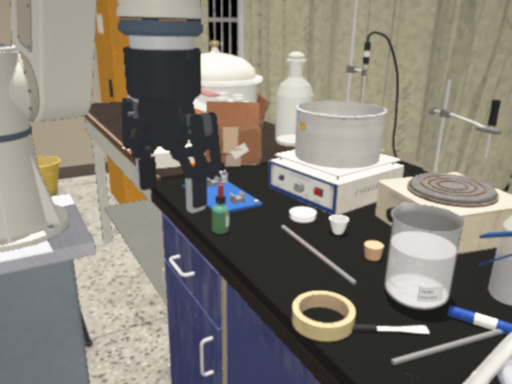

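The top view shows the clamp at about (190,212), the screw at (159,227), the strap at (143,188) pointing left, and the thermometer from (286,195) to (384,199). Next I measure these.

```bash
python3 - <<'E'
from h import *
i=cv2.imread('pics/top0.png'); d=np.load('pics/top0.npy')
c=i[165:265,110:400]; cv2.imwrite('pics/topcrop.png',cv2.resize(c,None,fx=2.75,fy=2.75,interpolation=cv2.INTER_CUBIC))
c=i[170:250,110:250]; cv2.imwrite('pics/topcrop2.png',cv2.resize(c,None,fx=5.6,fy=5.6,interpolation=cv2.INTER_CUBIC))
hsv=cv2.cvtColor(i,cv2.COLOR_BGR2HSV)
m=cv2.inRange(hsv,(100,120,80),(125,255,255)); m[:, :130]=0; m[:,250:]=0; m[:180]=0;m[245:]=0
cs,_=cv2.findContours(m,cv2.RETR_EXTERNAL,cv2.CHAIN_APPROX_NONE); k=max(cs,key=cv2.contourArea)
h=cv2.convexHull(k).reshape(-1,2)
W=onplane('top',h,10)[:,:2].astype(np.float32)
rc=cv2.minAreaRect(W); print('clamp rect',rc, cv2.boxPoints(rc))
# depth check
for u,v in [(190,225),(225,225),(159,227),(335,197),(335,205)]:
    print((u,v),withdepth('top',[[u,v]],[d[v,u]]))
# orange
m=cv2.inRange(hsv,(8,150,120),(22,255,255)); m[:,:140]=0;m[:,180:]=0;m[:210]=0;m[245:]=0
ys,xs=np.nonzero(m); print('orange',len(xs),xs.mean(),ys.mean(),xs.min(),xs.max(),ys.min(),ys.max()); print(onplane('top',[[xs.mean(),ys.mean()]],60))
for n,b in (('petri',(274,167)),('cruc',(314,156)),('stop',(361,160)),('bottle',(266,245))): print(n,onplane('top',[b],10))
# thermometer
m=cv2.inRange(i,(70,70,70),(255,255,255)); m[:,:280]=0;m[:,388:]=0;m[:190]=0;m[204:]=0
ys,xs=np.nonzero(m); print('therm',len(xs),xs.min(),xs.max())
W=onplane('top',np.c_[xs,ys],6)[:,:2].astype(np.float32); rc=cv2.minAreaRect(W);print(rc,cv2.boxPoints(rc))
vx=cv2.fitLine(W,cv2.DIST_L2,0,.01,.01).ravel();print(vx)
E
```

```text
clamp rect ((488.355712890625, -41.48646545410156), (126.5769271850586, 219.207275390625), 1.465439796447754) [[ 422.28494   66.46279]
 [ 427.89096 -152.67279]
 [ 554.4265  -149.43573]
 [ 548.82043   69.69986]]
(190, 225) [[454.70872543 -41.49065708  10.85648715]]
(225, 225) [[ 453.25679774 -129.15095596    9.26997008]]
(159, 227) [[446.2882701   26.11092659  58.01192697]]
(335, 197) [[ 520.02340602 -412.37285923    4.6477493 ]]
(335, 205) [[ 500.32841769 -412.9246098    -3.18228026]]
orange 79 158.48101265822785 225.67088607594937 152 165 220 232
[[449.29233289  26.97485356  60.        ]]
petri [[ 600.66718289 -256.70480296   10.        ]]
cruc [[ 628.58436944 -362.15545726   10.        ]]
stop [[ 616.23006352 -486.2437214    10.        ]]
bottle [[ 401.0713932  -230.79568273   10.        ]]
therm 378 285 384
((520.9970703125, -412.18634033203125), (258.84747314453125, 9.949967384338379), 86.74722290039062) [[ 508.68643 -541.11926]
 [ 518.6204  -541.68384]
 [ 533.30774 -283.25342]
 [ 523.3737  -282.68884]]
[ 5.7592768e-02  9.9834013e-01  5.2099463e+02 -4.1180722e+02]
```

View pics/topcrop2.png

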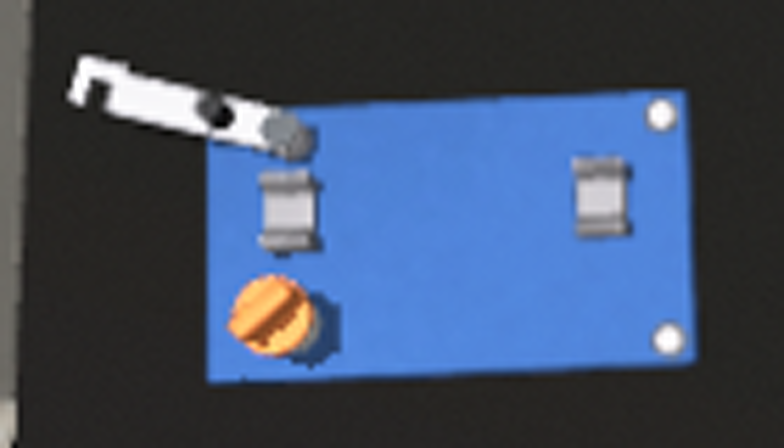

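View pics/topcrop.png

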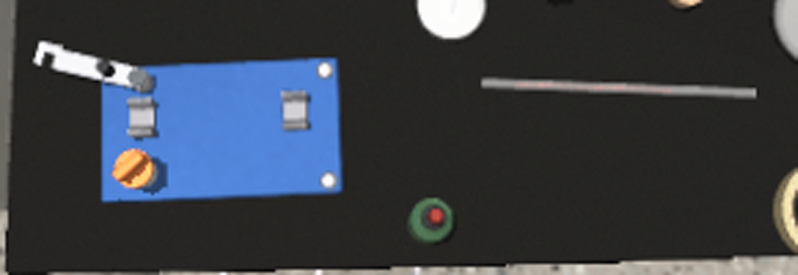

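```bash
cat >> h.py <<'E'
from scipy.spatial.transform import Rotation as Ro
def goal(p,yaw,s=None):
    s=s or monitor.sense()
    R0=Ro.from_euler('xyz',s['tcp_rot']); R1=Ro.from_euler('xyz',[np.pi,0,yaw])
    dp=R0.inv().apply(np.array(p,float)-s['eef_pos']); w=(R0.inv()*R1).as_rotvec()
    print('dp',np.round(dp,1),'ang',np.round(w,3))
C=np.array([500.85,-41.17]); CY=0.0256
def cl(x,y): 
    c,s=np.cos(CY),np.sin(CY); return C+[c*x-s*y,s*x+c*y]
E
python3 - <<'E'
from h import *
i=cv2.imread('pics/top0.png')
print('cradles',onplane('top',[[161.6,207.5],[217.3,205.2]],27), cl(0,70),cl(0,-70))
print('pivot pred',cl(34,70),'peg px->',onplane('top',[[110+216/5.6,170+110/5.6]],52), 'pivot px', onplane('top',[[110+285/5.6,170+132/5.6]],40))
print('topcam',-cam('top')[2].T@cam('top')[3])
# fine orange blade angle
c=i[215:240,145:175];cv2.imwrite('pics/scr.png',cv2.resize(c,None,fx=20,fy=20,interpolation=cv2.INTER_CUBIC))
goal([521,-412,80],-0.057)
goal([521,-412,3],-0.057)
E
```

```text
cradles [[ 497.90878095   27.32360474   27.        ]
 [ 501.18619669 -111.45218229   27.        ]] [499.05819573  28.80706365] [ 502.64180427 -111.14706365]
pivot pred [533.04705522  29.67736858] peg px-> [[538.89442597  54.9413989   52.        ]] pivot px [[530.77475971  26.96626366  40.        ]]
topcam [ 350.24041304 -186.11460478 1020.91767901]
dp [ -86.8 -390.2  150.7] ang [-1.00e-03  1.00e-03 -1.24e+00]
dp [ -86.7 -390.2  227.7] ang [-1.00e-03  1.00e-03 -1.24e+00]
```

View pics/scr.png

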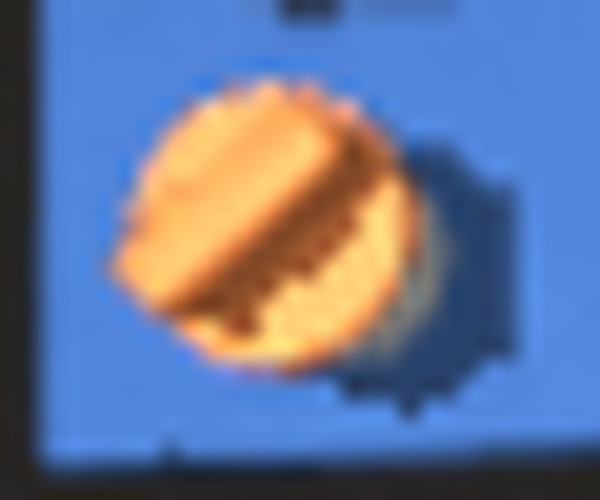

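```bash
python3 -m inch '[{"dp":[-86.8,-390,150],"angular":[0,0,-1.24],"fingers":0},{"dp":[-86.8,-390,150],"angular":[0,0,-1.24],"fingers":0},{"dp":[-86.8,-390,150],"angular":[0,0,-1.24],"fingers":0},{"dp":[-86.8,-390,150],"angular":[0,0,-1.24],"fingers":0},{"dp":[-86.8,-390,150],"angular":[0,0,-1.24],"fingers":0},{"dp":[-86.8,-390,150],"angular":[0,0,-1.24],"fingers":0},{"dp":[-86.8,-390,150],"angular":[0,0,-1.24],"fingers":0},{"dp":[-86.8,-390,150],"angular":[0,0,-1.24],"fingers":0},{"dp":[-86.8,-390,150],"angular":[0,0,-1.24],"fingers":0},{"dp":[-86.8,-390,150],"angular":[0,0,-1.24],"fingers":0},{"dp":[-86.8,-390,150],"angular":[0,0,-1.24],"fingers":0},{"dp":[-86.8,-390,150],"angular":[0,0,-1.24],"fingers":0}]' 25
python3 -c "
from h import *
goal([521,-412,3],-0.057); i,d=vision.grab_frame('top'); cv2.imwrite('pics/t1.png',i[120:270,150:420].repeat(2,0).repeat(2,1)); i,d=vision.grab_frame('side'); cv2.imwrite('pics/s1.png',i)"
```

```text
clock: 1.1
eef_pos: [522.6, -410.3, 79.4]
tcp_rot: [-3.14, 0.002, -0.054]
contact_force: [-0.4, -0.5, 0.6]
opening: 0.998
dp [-1.3  1.9 76.4] ang [-0.002  0.002  0.003]
```

```bash
python3 -m inch --help 2>&1 | head -20
```

```text
invalid input: not JSON, or not a number
```

View pics/s1.png

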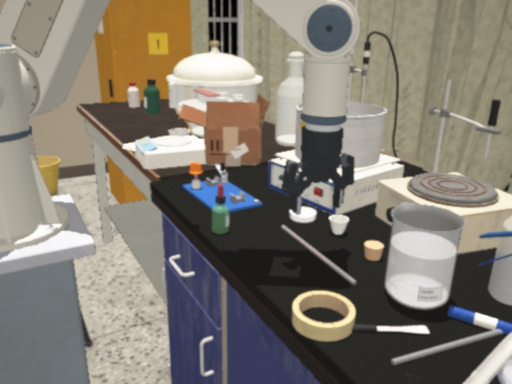

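```bash
python3 -c "
from h import *
print(proj('side',[[522.6,-410.3,79.4],[522.6,-410.3,5],[521,-412,4]]))
i=cv2.imread('pics/s1.png')
print(onplane('side',[[282,226],[353,281]],5))
print(onplane('side',[[282,226],[353,281]],5).mean(0))
g=i[215:295,265:365];cv2.imwrite('pics/s1c.png',cv2.resize(g,None,fx=7,fy=7,interpolation=cv2.INTER_CUBIC))
"
```

```text
[[316.20629809 215.66113378]
 [313.9655996  249.89105545]
 [313.78819512 250.86491903]]
[[ 527.0853601  -283.63310945    5.        ]
 [ 513.94653399 -538.47593985    5.        ]]
[ 520.51594704 -411.05452465    5.        ]
```

View pics/s1c.png

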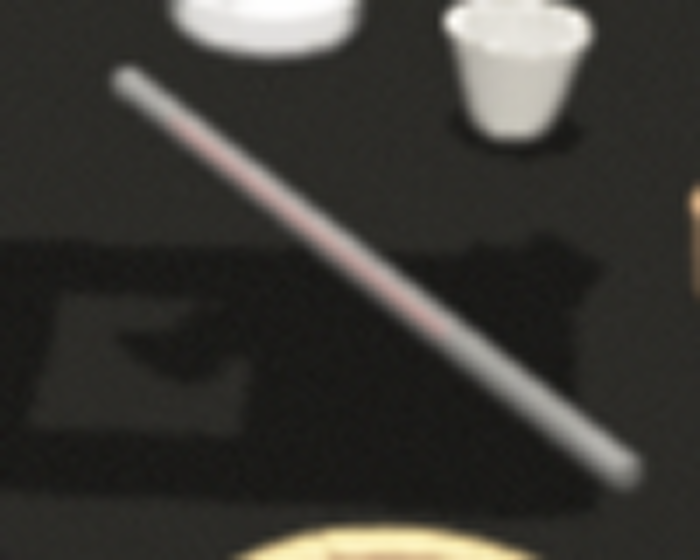

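```bash
python3 -m inch '[{"dp":[-1.3,1.5,38],"angular":[0,0,0.003],"fingers":0},{"dp":[-1.3,1.5,66],"angular":[0,0,0.003],"fingers":0},{"dp":[-1.3,1.5,76],"angular":[0,0,0.003],"fingers":0},{"dp":[-1.3,1.5,76],"angular":[0,0,0.003],"fingers":0},{"dp":[-1.3,1.5,76],"angular":[0,0,0.003],"fingers":255},{"dp":[-1.3,1.5,76],"angular":[0,0,0.003],"fingers":255},{"dp":[-1.3,1.5,76],"angular":[0,0,0.003],"fingers":255},{"dp":[-1.3,1.5,76],"angular":[0,0,0.003],"fingers":255},{"dp":[-1.3,1.5,76],"angular":[0,0,0.003],"fingers":255},{"dp":[-1.3,1.5,76],"angular":[0,0,0.003],"fingers":255}]' 25
```

```text
clock: 2.03
eef_pos: [520.0, -414.3, 6.0]
tcp_rot: [3.141, -0.001, -0.06]
contact_force: [-0.1, -0.2, -0.2]
opening: 0.144
```

```bash
python3 -m inch '[{"dp":[0,0,0],"angular":[0,0,0],"fingers":255},{"dp":[0,0,0],"angular":[0,0,0],"fingers":255},{"dp":[0,0,0],"angular":[0,0,0],"fingers":255}]' 25
python3 -c "
from h import *
for _ in range(1): i,d=vision.grab_frame('side'); cv2.imwrite('pics/s2.png',cv2.resize(i[180:300,250:400],None,fx=5,fy=5)); print(monitor.sense())"
```

```text
clock: 2.28
eef_pos: [520.0, -414.3, 5.9]
tcp_rot: [3.141, -0.001, -0.06]
contact_force: [-1.7, 0.6, 6.4]
opening: 0.082
{'clock': 2.3333, 'qpos': array([-6.75063028e-01,  6.73741524e-01,  1.67740897e+00, -1.54791884e-05,
        7.89766354e-01, -6.15174827e-01]), 'qvel': array([ 0.00076757,  0.00105727,  0.00133695,  0.00043059,  0.00012694,
       -0.00089078]), 'joint_efforts': array([-5.70656557e-02, -6.84107709e+01, -2.37807566e+01, -7.43262295e-03,
       -4.39824136e-01,  1.37735816e-02]), 'eef_pos': array([ 519.92455741, -414.29774467,    5.93679073]), 'tcp_rot': array([ 3.14119366e+00, -5.45563176e-04, -5.98771984e-02]), 'contact_force': array([-0.30998331,  0.67394381,  6.51350416]), 'wrist_torque': array([ 0.16351006,  0.17423664, -0.00725825]), 'opening': 0.08180746673944775}
```

View pics/s2.png

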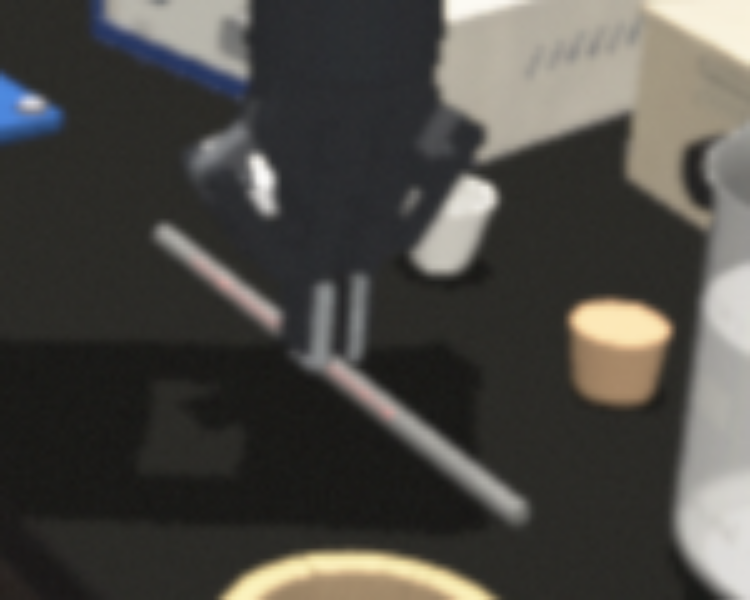

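```bash
python3 -m inch '[{"dp":[0,0,-30],"angular":[0,0,0],"fingers":255},{"dp":[0,0,-70],"angular":[0,0,0],"fingers":255},{"dp":[0,0,-105],"angular":[0,0,0],"fingers":255},{"dp":[0,0,-120],"angular":[0,0,0],"fingers":255},{"dp":[0,0,-120],"angular":[0,0,0],"fingers":255},{"dp":[0,0,-120],"angular":[0,0,0],"fingers":255}]' 25
python3 -c "
from h import *
i,d=vision.grab_frame('side'); cv2.imwrite('pics/s3.png',cv2.resize(i[100:300,200:450],None,fx=3,fy=3)); print(cl(0,-2.7));goal([500.2,-44.1,125],0.0256)"
```

```text
clock: 2.83
eef_pos: [520.0, -414.3, 126.1]
tcp_rot: [3.141, -0.001, -0.06]
contact_force: [0.3, 0.2, -0.5]
opening: 0.082
[500.91911245 -43.86911531]
dp [-4.110e+01 -3.678e+02 -2.000e-01] ang [-0.     0.001 -0.085]
```

View pics/s3.png

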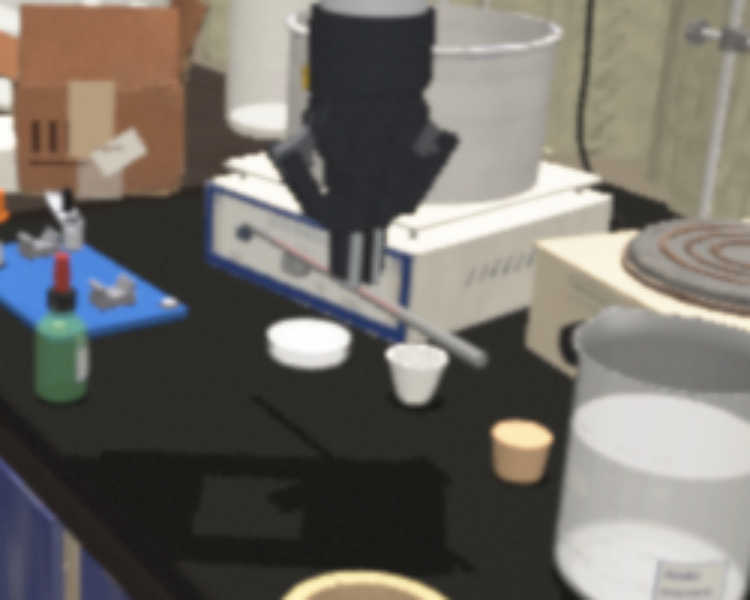

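The thermometer is held level at its middle, with the fingers at about (355,260) in the crop. I carry it to the clamp.

```bash
python3 -m inch '[{"dp":[-2,-18,0],"angular":[0,0,-0.01],"fingers":255},{"dp":[-6,-54,0],"angular":[0,0,-0.02],"fingers":255},{"dp":[-10,-94,0],"angular":[0,0,-0.03],"fingers":255},{"dp":[-15,-135,0],"angular":[0,0,-0.04],"fingers":255},{"dp":[-20,-176,0],"angular":[0,0,-0.05],"fingers":255},{"dp":[-24,-217,0],"angular":[0,0,-0.06],"fingers":255},{"dp":[-29,-258,0],"angular":[0,0,-0.07],"fingers":255},{"dp":[-33,-299,0],"angular":[0,0,-0.08],"fingers":255},{"dp":[-37,-335,0],"angular":[0,0,-0.085],"fingers":255},{"dp":[-40,-358,0],"angular":[0,0,-0.085],"fingers":255},{"dp":[-41,-368,0],"angular":[0,0,-0.085],"fingers":255},{"dp":[-41,-368,0],"angular":[0,0,-0.085],"fingers":255}]' 25
python3 -m inch '[{"dp":[0,0,0],"angular":[0,0,0],"fingers":255},{"dp":[0,0,0],"angular":[0,0,0],"fingers":255}]' 25
python3 -c "
from h import *
i,d=vision.grab_frame('side'); cv2.imwrite('pics/s4.png',cv2.resize(i[100:240,130:330],None,fx=4,fy=4)); 
i,d=vision.grab_frame('top'); cv2.imwrite('pics/t4.png',cv2.resize(i[140:260,110:270],None,fx=5,fy=5)); 
goal([500.2,-44.1,26],0.0256);print(monitor.sense()['eef_pos'])"
```

```text
clock: 3.88
eef_pos: [499.5, -42.5, 123.9]
tcp_rot: [-3.141, 0.003, 0.028]
contact_force: [0.1, 0.7, -1.3]
opening: 0.08
clock: 4.05
eef_pos: [500.6, -45.3, 124.7]
tcp_rot: [3.141, 0.001, 0.025]
contact_force: [0.1, 0.3, -0.3]
opening: 0.077
dp [-0.5 -1.5 99. ] ang [ 0.     0.    -0.002]
[500.7787228  -45.53592638 124.96410991]
```

View pics/s4.png

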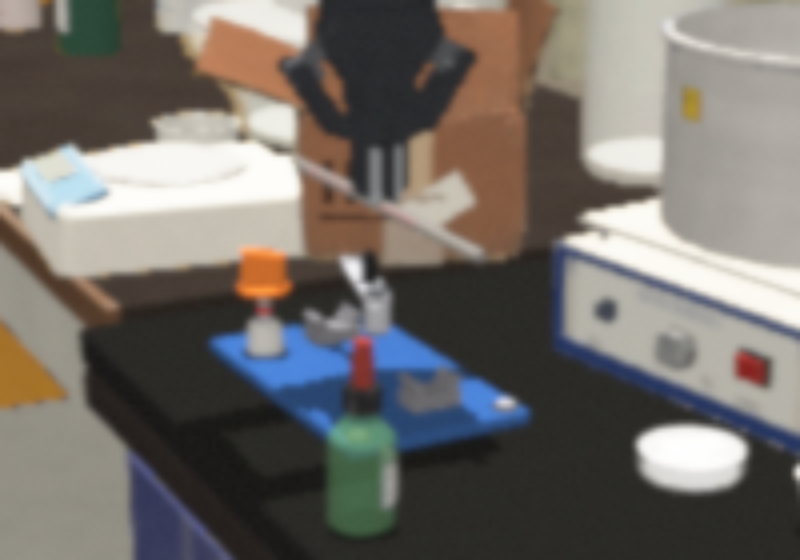

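View pics/t4.png

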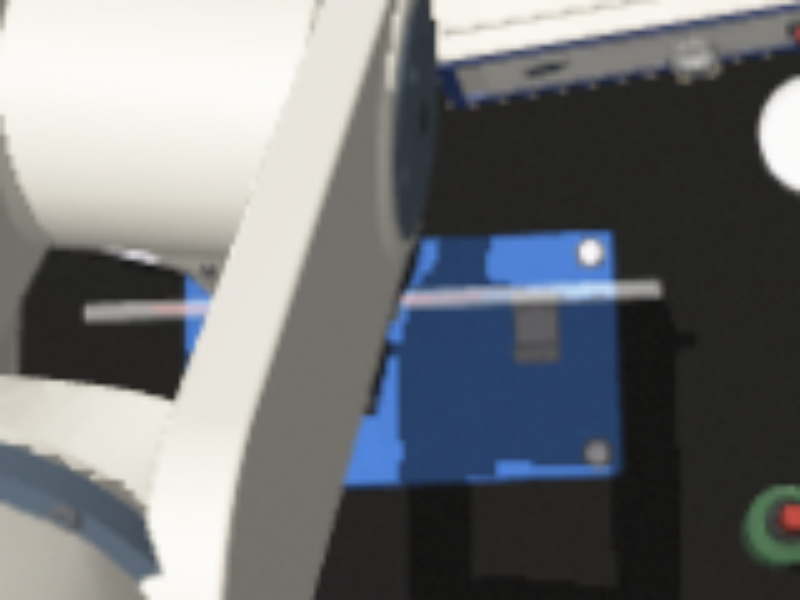

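```bash
python3 -c "
from h import *
a=onplane('top',[[110+85/5,140+313/5],[110+660/5,140+289/5]],124);print(a,a.mean(0),np.diff(a[:,:2],axis=0))
a=onplane('side',[[130+298/4,100+157/4]],124);print(a)
o1,d1=ray('side',[[130+482/4,100+257/4]]);o2,d2=ray('top',[[110+660/5,140+289/5]])
A=np.c_[d1[0],-d2[0]];s=np.linalg.lstsq(A,o2-o1,rcond=None)[0];print(o1+s[0]*d1[0],o2+s[1]*d2[0])
o1,d1=ray('side',[[130+298/4,100+157/4]]);o2,d2=ray('top',[[110+85/5,140+313/5]])
A=np.c_[d1[0],-d2[0]];s=np.linalg.lstsq(A,o2-o1,rcond=None)[0];print(o1+s[0]*d1[0],o2+s[1]*d2[0])
"
```

```text
[[ 496.01121699   85.48924669  124.        ]
 [ 502.26406262 -174.4138839   124.        ]] [499.1376398  -44.46231861 124.        ] [[   6.25284563 -259.90313059]]
[[501.27457047  83.26750742 124.        ]]
[ 504.7249915  -175.40882929  122.08364087] [ 502.64632955 -174.38446217  121.74468006]
[501.32356794  83.38350737 123.96910516] [496.04851847  85.55874775 123.77048656]
```

```bash
python3 -m inch '[{"dp":[0,-3,20],"angular":[0,0,0],"fingers":255},{"dp":[0,-3,45],"angular":[0,0,0],"fingers":255},{"dp":[0,-3,65],"angular":[0,0,0],"fingers":255},{"dp":[0,-3,78],"angular":[0,0,0],"fingers":255},{"dp":[0,-3,86],"angular":[0,0,0],"fingers":255},{"dp":[0,-3,92],"angular":[0,0,0],"fingers":255},{"dp":[0,-3,96],"angular":[0,0,0],"fingers":255},{"dp":[0,-3,98],"angular":[0,0,0],"fingers":255},{"dp":[0,-3,98],"angular":[0,0,0],"fingers":255},{"dp":[0,-3,98],"angular":[0,0,0],"fingers":255}]' 25
python3 -c "
from h import *
i,d=vision.grab_frame('side'); cv2.imwrite('pics/s5.png',cv2.resize(i[130:230,150:290],None,fx=5.6,fy=5.6,interpolation=cv2.INTER_CUBIC)); print(monitor.sense()['eef_pos'])"
```

```text
clock: 4.98
eef_pos: [501.1, -41.4, 27.8]
tcp_rot: [3.142, -0.001, 0.025]
contact_force: [-0.5, 0.0, 0.5]
opening: 0.078
[501.14463844 -41.3906953   27.86515903]
```

View pics/s5.png

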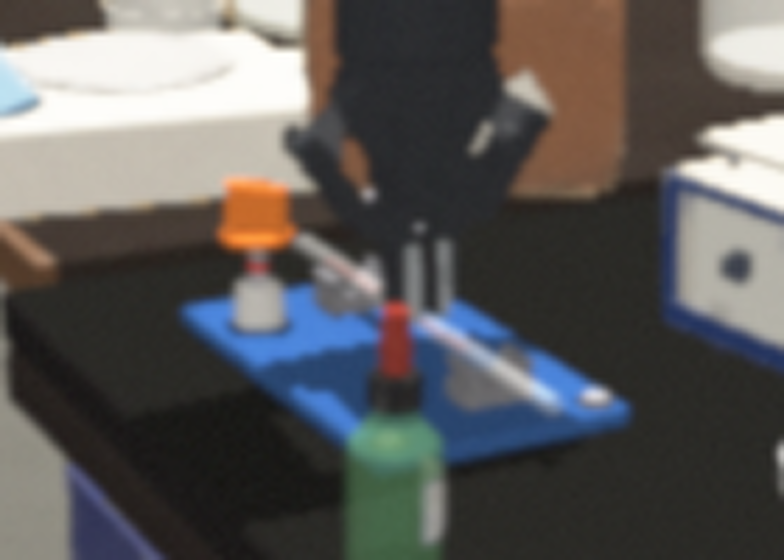

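The thermometer is between the cheeks of both cradles, about 2 mm above the floors. I lower it the rest of the way and release.

```bash
python3 -m inch '[{"dp":[0,0,1],"angular":[0,0,0],"fingers":255},{"dp":[0,0,2],"angular":[0,0,0],"fingers":255},{"dp":[0,0,2],"angular":[0,0,0],"fingers":255},{"dp":[0,0,2],"angular":[0,0,0],"fingers":150},{"dp":[0,0,2],"angular":[0,0,0],"fingers":150},{"dp":[0,0,2],"angular":[0,0,0],"fingers":150},{"dp":[0,0,2],"angular":[0,0,0],"fingers":150},{"dp":[0,0,-20],"angular":[0,0,0],"fingers":150},{"dp":[0,0,-60],"angular":[0,0,0],"fingers":150},{"dp":[0,0,-100],"angular":[0,0,0],"fingers":150},{"dp":[0,0,-100],"angular":[0,0,0],"fingers":150},{"dp":[0,0,-100],"angular":[0,0,0],"fingers":150}]' 25
python3 -c "
from h import *
i,d=vision.grab_frame('side'); cv2.imwrite('pics/s6.png',cv2.resize(i[130:230,150:290],None,fx=5.6,fy=5.6,interpolation=cv2.INTER_CUBIC));i,d=vision.grab_frame('top'); cv2.imwrite('pics/t6.png',cv2.resize(i[140:260,110:270],None,fx=5,fy=5)); print(monitor.sense()['eef_pos'])"
```

```text
clock: 6.03
eef_pos: [502.4, -41.5, 129.6]
tcp_rot: [3.141, -0.005, 0.025]
contact_force: [-0.2, -0.1, -0.2]
opening: 0.413
[500.15696676 -41.28537741 126.85786086]
```

View pics/s6.png

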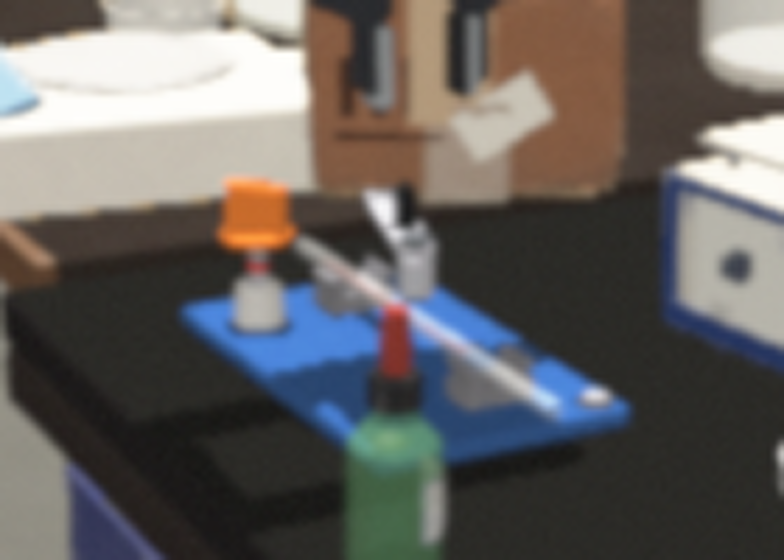

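View pics/t6.png

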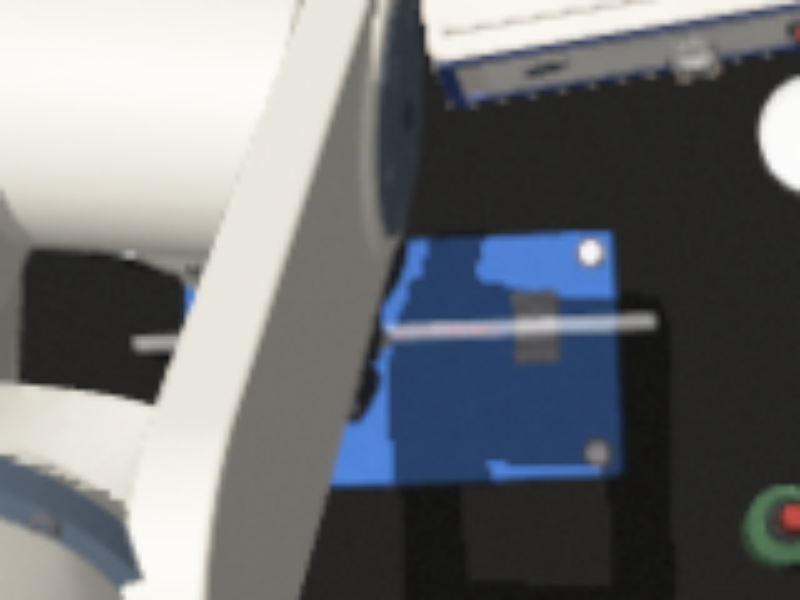

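```bash
python3 - <<'E'
from h import *
i=cv2.imread('pics/top0.png')
c=i[170:215,115:180]; cv2.imwrite('pics/strap.png',cv2.resize(c,None,fx=12,fy=12,interpolation=cv2.INTER_CUBIC))
g=cv2.cvtColor(i,cv2.COLOR_BGR2GRAY)
m=np.zeros_like(g); m[175:203,115:160]=(g[175:203,115:160]>150)
ys,xs=np.nonzero(m); W=onplane('top',np.c_[xs,ys],37)[:,:2].astype(np.float32)
rc=cv2.minAreaRect(W);print(len(xs),rc,cv2.boxPoints(rc))
P=cl(34,70)
for nm,uv,z in(('peg',[110+216/5.6,170+110/5.6],51),):
    q=onplane('top',[uv],z)[0,:2]-P; c_,s_=np.cos(CY),np.sin(CY); q=np.array([c_*q[0]+s_*q[1],-s_*q[0]+c_*q[1]]); print(nm,q,np.hypot(*q),np.arctan2(q[1],-q[0]))
for th in(1.7,1.75,1.8,1.85): print(th,cl(34-28*np.cos(th),70+28*np.sin(th)), proj('top',[[*cl(34-28*np.cos(th),70+28*np.sin(th)),59]]), proj('top',[[*cl(34-90*np.cos(th),70+90*np.sin(th)),37]]))
o=onplane('top',[[110+133/5,140+344/5],[110+657/5,140+321/5]],25);print(o,o.mean(0))
E
```

```text
229 ((543.9117431640625, 75.16539001464844), (103.83949279785156, 29.42720603942871), 67.16288757324219) [[510.2008    33.026062]
 [537.3213    21.604996]
 [577.6227   117.30472 ]
 [550.5022   128.72578 ]]
peg [ 6.69315375 25.3497994 ] 26.21851706225732 1.8289371927106348
1.7 [535.94277127  57.52723086] [[146.78855532 190.31793177]] [[124.5410798 189.8751348]]
1.75 [537.33106536  57.3477003 ] [[146.87736736 189.75509994]] [[124.83590567 188.11215593]]
1.8 [538.70865165  57.09900832] [[146.99426085 189.19635811]] [[125.21810487 186.36381518]]
1.85 [540.07208691  56.78177652] [[147.13892472 188.64309253]] [[125.68654119 184.6343786 ]]
[[ 496.00408832   90.62263664   25.        ]
 [ 502.88286422 -171.37181846   25.        ]] [499.44347627 -40.37459091  25.        ]
```

View pics/strap.png

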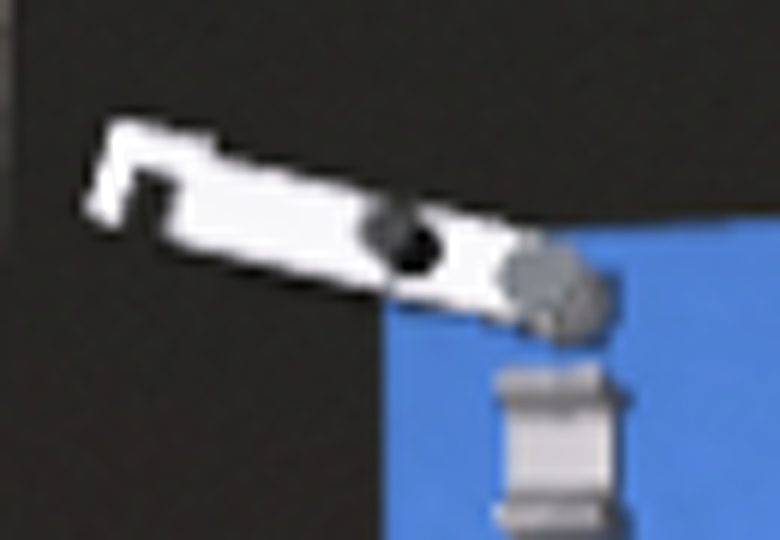

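```bash
python3 - <<'E'
from h import *
for z in (37,42,47,52,60): print(z,proj('top',[[*cl(34,70),z]]))
print('bolt top px',115+543/12,170+275/12)
print(monitor.sense()['eef_pos'],monitor.sense()['tcp_rot'])
goal([539.2,57,95],-0.224);goal([539.2,57,43],-0.224)
E
```

```text
37 [[160.0816184 192.9035674]]
42 [[159.6478603 192.5411306]]
47 [[159.20986496 192.17511504]]
52 [[158.76757062 191.80546797]]
60 [[158.05080021 191.20634445]]
bolt top px 160.25 192.91666666666666
[500.15696676 -41.28537741 126.85786086] [-3.14151944e+00  5.44183261e-04  2.49832924e-02]
dp [ 41.5 -97.3  31.8] ang [-0.     0.001  0.249]
dp [ 41.5 -97.3  83.8] ang [-0.     0.001  0.249]
```

```bash
python3 -m inch '[{"dp":[13,-32,0],"angular":[0,0,0.1],"fingers":150},{"dp":[26,-64,0],"angular":[0,0,0.2],"fingers":150},{"dp":[38,-90,5],"angular":[0,0,0.249],"fingers":150},{"dp":[41.5,-97.3,20],"angular":[0,0,0.249],"fingers":150},{"dp":[41.5,-97.3,32],"angular":[0,0,0.249],"fingers":150},{"dp":[41.5,-97.3,32],"angular":[0,0,0.249],"fingers":150},{"dp":[41.5,-97.3,32],"angular":[0,0,0.249],"fingers":150}]' 20
python3 -c "
from h import *
i,d=vision.grab_frame('side'); cv2.imwrite('pics/s7.png',cv2.resize(i[130:230,150:290],None,fx=5.6,fy=5.6,interpolation=cv2.INTER_CUBIC))
goal([539.2,57,43],-0.224)"
```

```text
clock: 6.72
eef_pos: [537.7, 56.2, 93.4]
tcp_rot: [3.14, 0.004, -0.224]
contact_force: [0.6, -0.7, -0.0]
opening: 0.411
dp [ 0.6 -1.1 51.3] ang [ 0.001  0.003 -0.   ]
```

View pics/s7.png

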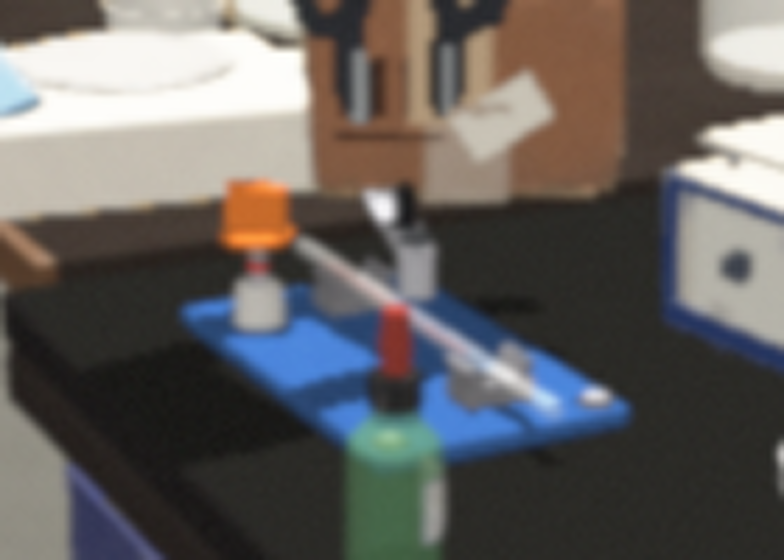

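The fingers stand at (360,90) and (447,80), straddling the peg at (403,205). I go down and pinch.

```bash
python3 -m inch '[{"dp":[0.5,-0.7,20],"angular":[0,0,0],"fingers":150},{"dp":[0.5,-0.7,38],"angular":[0,0,0],"fingers":150},{"dp":[0.5,-0.7,48],"angular":[0,0,0],"fingers":150},{"dp":[0.5,-0.7,51],"angular":[0,0,0],"fingers":150},{"dp":[0.5,-0.7,51],"angular":[0,0,0],"fingers":150},{"dp":[0.5,-0.7,51],"angular":[0,0,0],"fingers":255},{"dp":[0.5,-0.7,51],"angular":[0,0,0],"fingers":255},{"dp":[0.5,-0.7,51],"angular":[0,0,0],"fingers":255},{"dp":[0.5,-0.7,51],"angular":[0,0,0],"fingers":255},{"dp":[0.5,-0.7,51],"angular":[0,0,0],"fingers":255}]' 20
python3 -c "
from h import *
i,d=vision.grab_frame('side'); cv2.imwrite('pics/s8.png',cv2.resize(i[130:230,150:290],None,fx=5.6,fy=5.6,interpolation=cv2.INTER_CUBIC));print(monitor.sense()['eef_pos'],monitor.sense()['opening']*85)"
```

```text
clock: 7.6
eef_pos: [541.0, 57.5, 45.2]
tcp_rot: [-3.141, -0.001, -0.224]
contact_force: [-0.8, -0.6, 7.3]
opening: 0.113
[540.99221035  57.49185218  45.13787722] 10.049334322768706
```

View pics/s8.png

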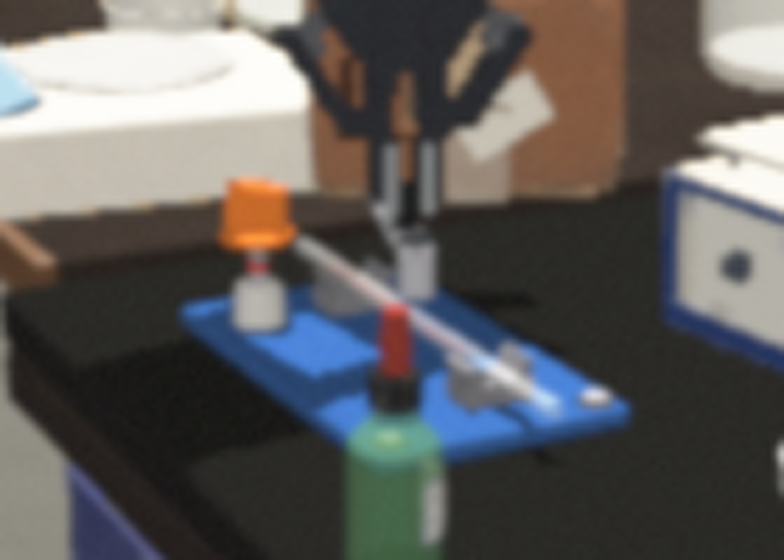

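```bash
cat > arc.py <<'E'
from h import *
import sys
def arc(t0,ths,P,rad=28.):
    s=monitor.sense(); R0=Ro.from_euler('xyz',s['tcp_rot'])
    for th in ths:
        w=np.array([P[0],P[1],s['eef_pos'][2]]); a=-th+np.pi/2+CY  # radial world angle offset
        u=np.array([-np.cos(th),np.sin(th)]);c_,s_=np.cos(CY),np.sin(CY)
        uw=np.array([c_*u[0]-s_*u[1],s_*u[0]+c_*u[1]])
        w[:2]+=rad*uw
        dp=R0.inv().apply(w-s['eef_pos']); yaw=np.pi/2-th+CY
        d=-(yaw-s['tcp_rot'][2])
        print(round(th,2),'dp',np.round(dp,1),'az',round(d,3))
if __name__=='__main__':
    a=float(sys.argv[1]);b=float(sys.argv[2]);n=int(sys.argv[3])
    arc(0,np.linspace(a,b,n),(533.5,29.7))
E
python3 arc.py 1.8 0.7 12
```

```text
1.8 dp [-1.7  0.8 -0. ] az -0.02
1.7 dp [-4.5  1.  -0. ] az -0.12
1.6 dp [-7.3  1.4 -0. ] az -0.22
1.5 dp [-10.    2.2  -0. ] az -0.32
1.4 dp [-12.6   3.2  -0. ] az -0.42
1.3 dp [-15.1   4.5  -0. ] az -0.52
1.2 dp [-17.4   6.   -0. ] az -0.62
1.1 dp [-19.6   7.7  -0. ] az -0.72
1.0 dp [-21.6   9.7  -0. ] az -0.82
0.9 dp [-23.4  11.8  -0. ] az -0.92
0.8 dp [-25.   14.1  -0. ] az -1.02
0.7 dp [-26.3  16.6  -0. ] az -1.12
```

```bash
python3 -m inch '[{"dp":[-1.7,0.5,0],"angular":[0,0,-0.02],"fingers":255},{"dp":[-4.5,0.8,0],"angular":[0,0,-0.12],"fingers":255},{"dp":[-7.3,1.4,0],"angular":[0,0,-0.22],"fingers":255},{"dp":[-10,2.2,0],"angular":[0,0,-0.32],"fingers":255},{"dp":[-12.6,3.2,0],"angular":[0,0,-0.42],"fingers":255},{"dp":[-15.1,4.5,0],"angular":[0,0,-0.52],"fingers":255},{"dp":[-17.4,6,0],"angular":[0,0,-0.62],"fingers":255},{"dp":[-19.6,7.7,0],"angular":[0,0,-0.72],"fingers":255},{"dp":[-21.6,9.7,0],"angular":[0,0,-0.82],"fingers":255},{"dp":[-23.4,11.8,0],"angular":[0,0,-0.92],"fingers":255},{"dp":[-25,14.1,0],"angular":[0,0,-1.02],"fingers":255},{"dp":[-26.3,16.6,0],"angular":[0,0,-1.12],"fingers":255}]' 20
python3 -c "
from h import *
i,d=vision.grab_frame('side'); cv2.imwrite('pics/s9.png',cv2.resize(i[130:230,150:290],None,fx=5.6,fy=5.6,interpolation=cv2.INTER_CUBIC));s=monitor.sense();print(s['eef_pos'],s['contact_force'],s['opening']*85)"; python3 arc.py 0.6 -0.04 8
```

```text
clock: 8.65
eef_pos: [512.7, 48.2, 45.2]
tcp_rot: [3.14, -0.003, 0.901]
contact_force: [1.9, 6.6, 4.0]
opening: 0.121
[512.36850398  47.81091218  45.1894871 ] [0.56055956 4.96349079 4.71308441] 9.898902025505672
0.6 dp [-3.7 -0.1 -0. ] az -0.087
0.51 dp [-6.3  0.2 -0. ] az -0.179
0.42 dp [-8.8  0.8 -0. ] az -0.27
0.33 dp [-11.2   1.6  -0. ] az -0.362
0.23 dp [-13.6   2.6  -0. ] az -0.453
0.14 dp [-15.8   3.9  -0. ] az -0.545
0.05 dp [-17.9   5.3  -0. ] az -0.636
-0.04 dp [-19.9   6.9  -0. ] az -0.727
```

View pics/s9.png

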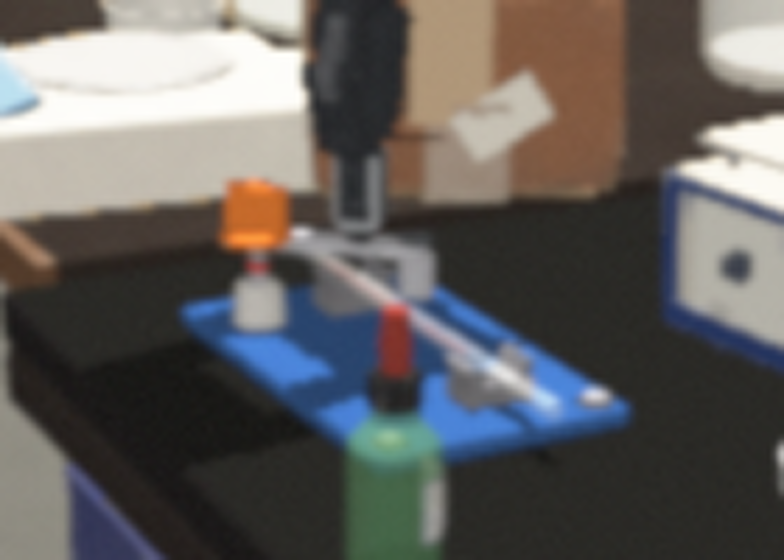

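The strap has swung and lies over the thermometer, with its hook near (300,235). I close it the rest of the way.

```bash
python3 -m inch '[{"dp":[-3.7,-0.1,0],"angular":[0,0,-0.087],"fingers":255},{"dp":[-6.3,0.2,0],"angular":[0,0,-0.179],"fingers":255},{"dp":[-8.8,0.8,0],"angular":[0,0,-0.27],"fingers":255},{"dp":[-11.2,1.6,0],"angular":[0,0,-0.362],"fingers":255},{"dp":[-13.6,2.6,0],"angular":[0,0,-0.453],"fingers":255},{"dp":[-15.8,3.9,0],"angular":[0,0,-0.545],"fingers":255},{"dp":[-17.9,5.3,0],"angular":[0,0,-0.636],"fingers":255},{"dp":[-19.9,6.9,0],"angular":[0,0,-0.71],"fingers":255},{"dp":[-19.9,6.9,0],"angular":[0,0,-0.71],"fingers":255},{"dp":[-19.9,6.9,0],"angular":[0,0,-0.71],"fingers":255}]' 20
python3 -c "
from h import *
i,d=vision.grab_frame('side'); cv2.imwrite('pics/s10.png',cv2.resize(i[130:230,150:290],None,fx=5.6,fy=5.6,interpolation=cv2.INTER_CUBIC));i,d=vision.grab_frame('top'); cv2.imwrite('pics/t10.png',cv2.resize(i[140:260,110:270],None,fx=5,fy=5));s=monitor.sense();print(s['eef_pos'],s['contact_force'],s['opening']*85,cl(6,70))"
```

```text
clock: 9.53
eef_pos: [506.6, 30.3, 45.3]
tcp_rot: [3.136, -0.004, 1.605]
contact_force: [3.6, 22.2, 1.0]
opening: 0.117
[506.58007155  30.28118146  45.2912599 ] [ 4.01835141 21.3033425   1.59008456] 10.329052339947516 [505.05622976  28.96064688]
```

View pics/s10.png

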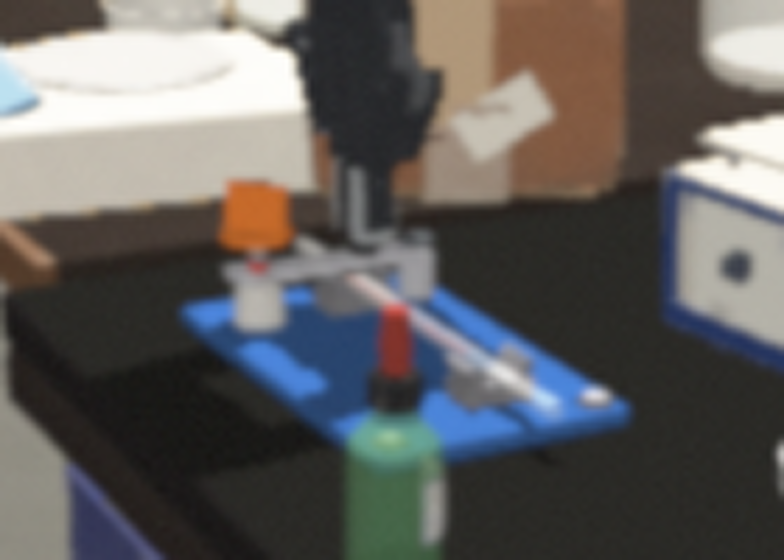

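View pics/t10.png

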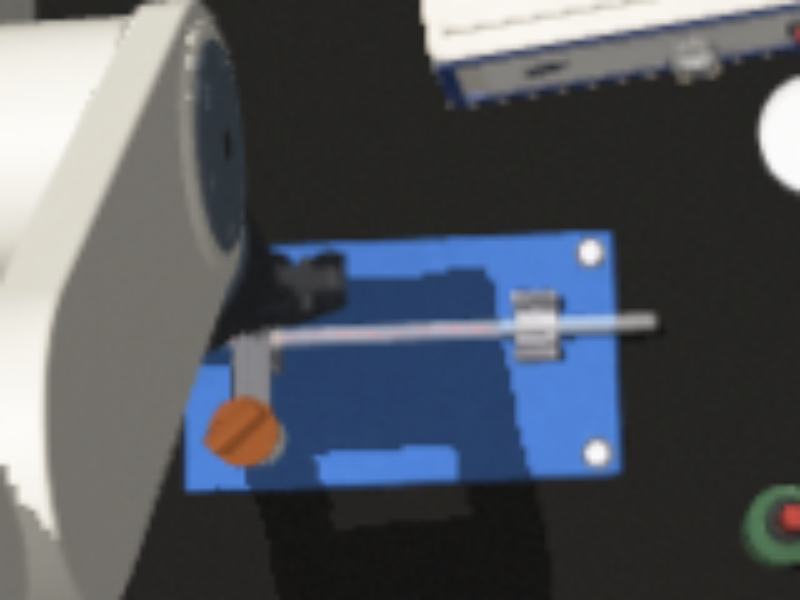

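The strap is at its stop: its hook is round the shank at (258,265) in the side crop, and the reaction force is 22 N. I release and lift.

```bash
python3 -m inch '[{"dp":[0,0,0],"angular":[0,0,0],"fingers":150},{"dp":[0,0,0],"angular":[0,0,0],"fingers":150},{"dp":[0,0,0],"angular":[0,0,0],"fingers":150},{"dp":[0,0,0],"angular":[0,0,0],"fingers":150},{"dp":[0,0,-30],"angular":[0,0,0],"fingers":150},{"dp":[0,0,-65],"angular":[0,0,0],"fingers":150},{"dp":[0,0,-80],"angular":[0,0,0],"fingers":150},{"dp":[0,0,-80],"angular":[0,0,0],"fingers":150},{"dp":[0,0,-80],"angular":[0,0,0],"fingers":150}]' 20
python3 -c "
from h import *
i,d=vision.grab_frame('side'); cv2.imwrite('pics/s11.png',cv2.resize(i[130:230,150:290],None,fx=5.6,fy=5.6,interpolation=cv2.INTER_CUBIC));i,d=vision.grab_frame('top'); cv2.imwrite('pics/t11r.png',i);cv2.imwrite('pics/t11.png',cv2.resize(i[200:245,140:200],None,fx=12,fy=12,interpolation=cv2.INTER_CUBIC));s=monitor.sense();print(s['eef_pos'],s['tcp_rot'])"
```

```text
clock: 10.38
eef_pos: [504.4, 27.2, 124.9]
tcp_rot: [3.14, 0.0, 1.606]
contact_force: [0.1, -0.6, -0.9]
opening: 0.414
[503.15193988  27.18173557 123.33272056] [-3.14005473e+00  8.13764312e-05  1.60589754e+00]
```

View pics/s11.png

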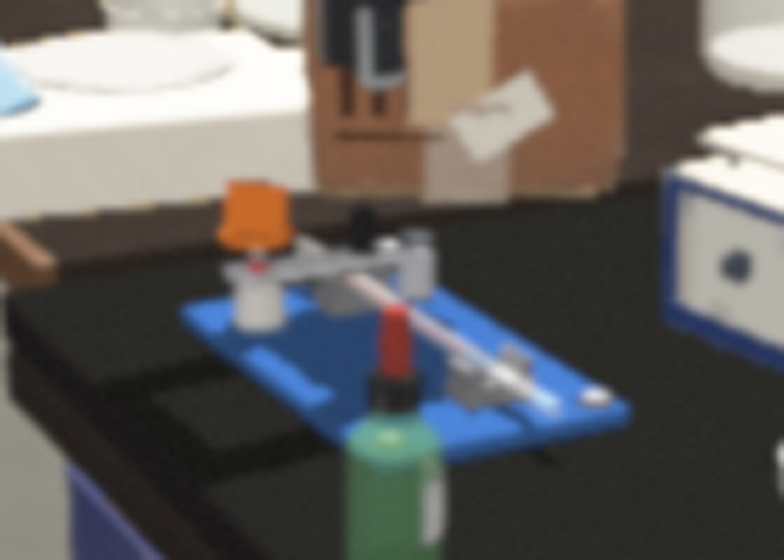

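View pics/t11.png

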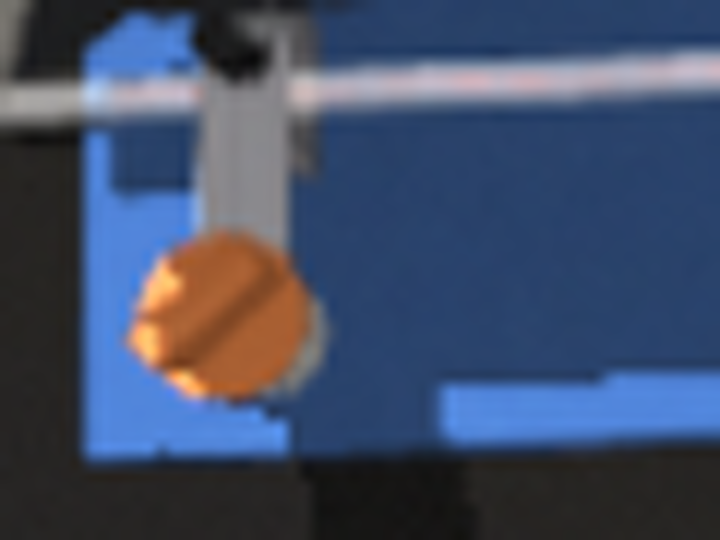

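```bash
python3 - <<'E'
from h import *
def f(p,s,o): return [(p[0]+.5)/s-.5+o[0],(p[1]+.5)/s-.5+o[1]]
for nm,a,b,z in (('top edge',(180,300),(340,140),80),('base edge',(240,330),(385,175),56)):
    W=onplane('top',[f(a,20,(145,215)),f(b,20,(145,215))],z); d=W[1]-W[0]; print(nm,W,np.arctan2(d[1],d[0]))
W=onplane('top',[f((180,362),12,(140,200)),f((285,268),12,(140,200))],70); d=W[1]-W[0];print(np.arctan2(d[1],d[0]))
# orange flange centre: fit ellipse of base via depth
i=cv2.imread('pics/top0.png');dp=np.load('pics/top0.npy')
pts=[];
for v in range(215,240):
    for u in range(145,172):
        if i[v,u,2]>120 and i[v,u,0]<110:
            pts.append([u,v,*withdepth('top',[[u,v]],[dp[v,u]])[0]])
P=np.array(pts);print(np.percentile(P[:,4],[2,25,50,75,98]))
t=P[P[:,4]>72];f2=P[(P[:,4]<62)]
print('blade top pts',len(t),t[:,2:].mean(0)); c=cv2.minAreaRect(t[:,2:4].astype(np.float32));print(c)
w=np.linalg.svd(t[:,2:4]-t[:,2:4].mean(0))[2][0];print('pca',np.arctan2(w[1],w[0]))
allc=cv2.minEnclosingCircle(f2[:,2:4].astype(np.float32));print(allc)
E
```

```text
top edge [[438.38609847  34.04495963  80.        ]
 [456.85348656  15.53532296  80.        ]] -0.7865407260067941
base edge [[436.92486936  32.35786588  56.        ]
 [455.26413416  15.17701292  56.        ]] -0.7527968803955308
-0.8438413750862617
[ 25.29929817  55.99099476  68.92577889  79.33917136 157.92221216]
blade top pts 45 [445.65982391  17.55058072 120.58510574]
((407.62646484375, -77.7509536743164), (243.69509887695312, 27.496444702148438), 68.53321075439453)
pca -2.002001137037569
((449.2135009765625, 27.89443588256836), 16.216182708740234)
```

```bash
python3 - <<'E'
from h import *
goal([450.0,28.5,110],0.78);print(cl(-50,70))
E
```

```text
dp [  3.2 -53.1  13.4] ang [-0.001  0.001  0.826]
[449.07457883  27.52720346]
```

```bash
python3 -m inch '[{"dp":[1,-18,0],"angular":[0,0,0.11],"fingers":150},{"dp":[2,-36,0],"angular":[0,0,0.22],"fingers":150},{"dp":[3.2,-48,5],"angular":[0,0,0.33],"fingers":150},{"dp":[3.2,-53,10],"angular":[0,0,0.44],"fingers":150},{"dp":[3.2,-53,13],"angular":[0,0,0.55],"fingers":150},{"dp":[3.2,-53,13],"angular":[0,0,0.66],"fingers":150},{"dp":[3.2,-53,13],"angular":[0,0,0.77],"fingers":150},{"dp":[3.2,-53,13],"angular":[0,0,0.826],"fingers":150},{"dp":[3.2,-53,13],"angular":[0,0,0.826],"fingers":150},{"dp":[3.2,-53,13],"angular":[0,0,0.826],"fingers":150}]' 20
python3 -c "
from h import *
i,d=vision.grab_frame('side'); cv2.imwrite('pics/s12.png',cv2.resize(i[90:210,130:270],None,fx=5,fy=5,interpolation=cv2.INTER_CUBIC));i,d=vision.grab_frame('top'); cv2.imwrite('pics/t12.png',cv2.resize(i[180:260,120:220],None,fx=7,fy=7,interpolation=cv2.INTER_CUBIC))
goal([450.0,28.5,61],0.78)"
```

```text
clock: 11.32
eef_pos: [450.1, 28.6, 110.2]
tcp_rot: [-3.14, 0.002, 0.782]
contact_force: [-0.2, 0.2, 0.0]
opening: 0.412
dp [-0.4 -0.2 49.7] ang [-0.001  0.001  0.002]
```

View pics/s12.png

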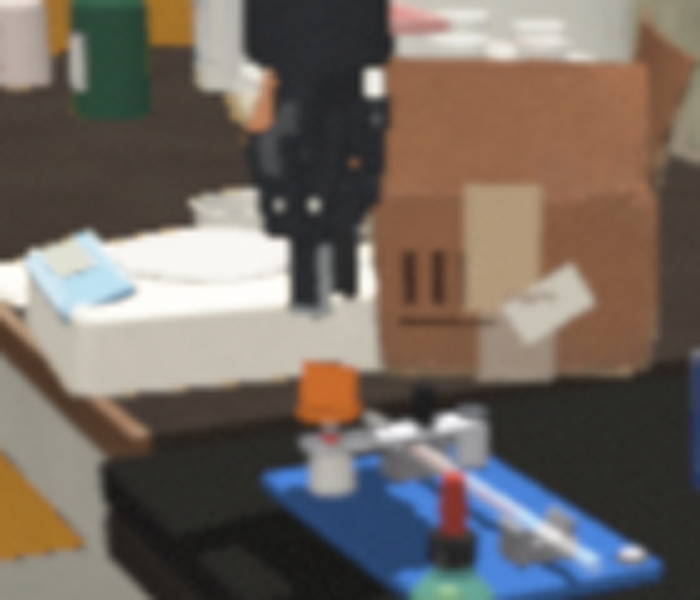

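View pics/t12.png

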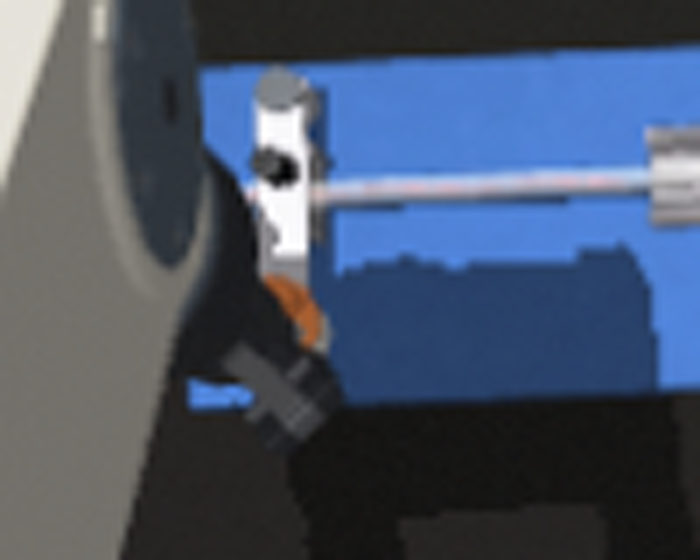

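The gripper is over the screw head (329,390 in the side view), and the strap runs straight from the pivot to the screw. I descend and close on the blade.

```bash
python3 -m inch '[{"dp":[-0.4,-0.2,15],"angular":[0,0,0],"fingers":150},{"dp":[-0.4,-0.2,32],"angular":[0,0,0],"fingers":150},{"dp":[-0.4,-0.2,44],"angular":[0,0,0],"fingers":150},{"dp":[-0.4,-0.2,48],"angular":[0,0,0],"fingers":150},{"dp":[-0.4,-0.2,48],"angular":[0,0,0],"fingers":150},{"dp":[-0.4,-0.2,48],"angular":[0,0,0],"fingers":255},{"dp":[-0.4,-0.2,48],"angular":[0,0,0],"fingers":255},{"dp":[-0.4,-0.2,48],"angular":[0,0,0],"fingers":255},{"dp":[-0.4,-0.2,48],"angular":[0,0,0],"fingers":255},{"dp":[-0.4,-0.2,48],"angular":[0,0,0],"fingers":255}]' 40
python3 -c "
from h import *
i,d=vision.grab_frame('side'); cv2.imwrite('pics/s13.png',cv2.resize(i[90:210,130:270],None,fx=5,fy=5,interpolation=cv2.INTER_CUBIC));s=monitor.sense();print(s['eef_pos'],s['contact_force'],s['wrist_torque'],s['opening']*85,s['qpos'][5])"
```

```text
clock: 12.25
eef_pos: [451.0, 28.6, 63.8]
tcp_rot: [3.141, -0.001, 0.78]
contact_force: [0.8, 0.5, 1.6]
opening: 0.102
[450.95645545  28.56822028  63.73811084] [0.43724316 0.46241887 1.8609505 ] [-0.03151314 -0.03729268  0.03571999] 8.634303069533518 -0.7201314846585847
```

View pics/s13.png

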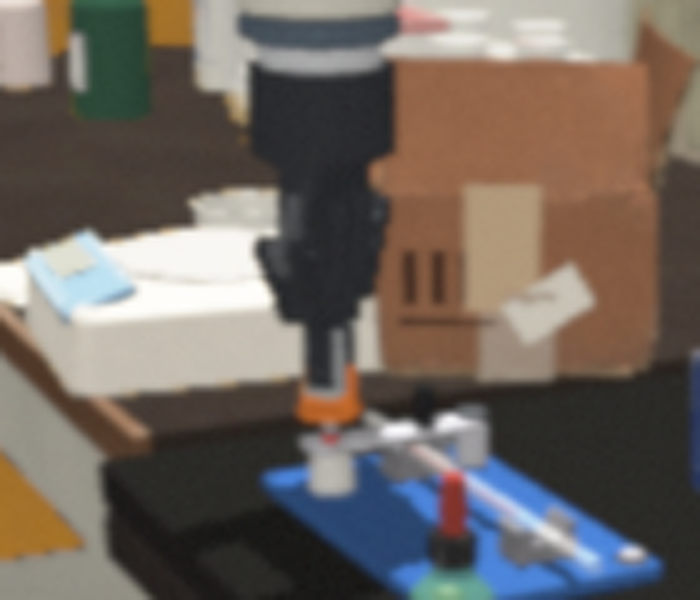

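```bash
python3 -m inch '[{"dp":[0,0,0],"angular":[0,0,-0.06],"fingers":255},{"dp":[0,0,0],"angular":[0,0,-0.18],"fingers":255},{"dp":[0,0,0],"angular":[0,0,-0.3],"fingers":255},{"dp":[0,0,0],"angular":[0,0,-0.42],"fingers":255},{"dp":[0,0,0],"angular":[0,0,-0.54],"fingers":255},{"dp":[0,0,0],"angular":[0,0,-0.66],"fingers":255},{"dp":[0,0,0],"angular":[0,0,-0.78],"fingers":255},{"dp":[0,0,0],"angular":[0,0,-0.9],"fingers":255},{"dp":[0,0,0],"angular":[0,0,-1.02],"fingers":255},{"dp":[0,0,0],"angular":[0,0,-1.14],"fingers":255},{"dp":[0,0,0],"angular":[0,0,-1.26],"fingers":255},{"dp":[0,0,0],"angular":[0,0,-1.38],"fingers":255}]' 40
python3 -m inch '[{"dp":[0,0,0],"angular":[0,0,-0.12],"fingers":255},{"dp":[0,0,0],"angular":[0,0,-0.24],"fingers":255},{"dp":[0,0,0],"angular":[0,0,-0.36],"fingers":255},{"dp":[0,0,0],"angular":[0,0,-0.48],"fingers":255},{"dp":[0,0,0],"angular":[0,0,-0.6],"fingers":255},{"dp":[0,0,0],"angular":[0,0,-0.7],"fingers":255},{"dp":[0,0,0],"angular":[0,0,-0.75],"fingers":255},{"dp":[0,0,0],"angular":[0,0,-0.75],"fingers":255},{"dp":[0,0,0],"angular":[0,0,-0.75],"fingers":255}]' 40
python3 -c "
from h import *
i,d=vision.grab_frame('side'); cv2.imwrite('pics/s14.png',cv2.resize(i[90:210,130:270],None,fx=5,fy=5,interpolation=cv2.INTER_CUBIC));s=monitor.sense();print(s['eef_pos'],s['contact_force'],s['wrist_torque'],s['opening']*85,s['qpos'][5])"
```

```text
clock: 13.3
eef_pos: [450.8, 28.6, 63.6]
tcp_rot: [3.141, 0.0, 2.166]
contact_force: [-0.0, 0.3, 1.2]
opening: 0.109
clock: 14.05
eef_pos: [450.5, 28.7, 63.5]
tcp_rot: [3.141, -0.0, 2.908]
contact_force: [-1.5, 1.9, 3.8]
opening: 0.107
[450.50439054  28.71023459  63.48144009] [-1.26994063  2.17909766  3.24148072] [ 0.51300664  0.24934859 -0.0137156 ] 8.574730252362809 -2.848012854624844
```

View pics/s14.png

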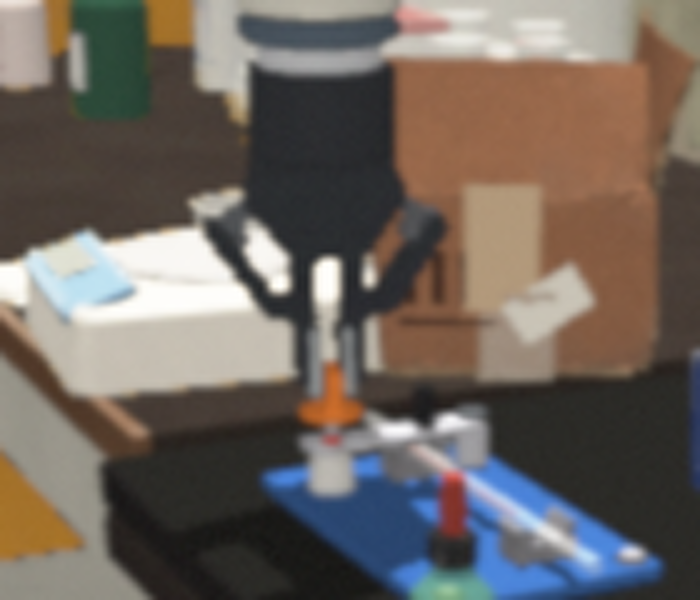

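The blade turned freely with the gripper. The tips are about 7 mm above the flange, so I regrip lower.

```bash
python3 -m inch '[{"dp":[0,0,0],"angular":[0,0,0],"fingers":190},{"dp":[0,0,0],"angular":[0,0,0],"fingers":190},{"dp":[0,0,3],"angular":[0,0,0],"fingers":190},{"dp":[0,0,5],"angular":[0,0,0],"fingers":190},{"dp":[0,0,5],"angular":[0,0,0],"fingers":190},{"dp":[0,0,5],"angular":[0,0,0],"fingers":255},{"dp":[0,0,5],"angular":[0,0,0],"fingers":255},{"dp":[0,0,5],"angular":[0,0,0],"fingers":255},{"dp":[0,0,5],"angular":[0,0,0],"fingers":255},{"dp":[0,0,5],"angular":[0,0,0],"fingers":255}]' 60
python3 -c "
from h import *
s=monitor.sense();print(s['eef_pos'],s['contact_force'],s['wrist_torque'],s['opening']*85,s['qpos'][5])"
```

```text
clock: 14.93
eef_pos: [450.5, 28.6, 58.3]
tcp_rot: [3.142, 0.0, 2.91]
contact_force: [-0.3, -0.6, -0.3]
opening: 0.103
[450.49807146  28.56289931  58.30792351] [-0.34054543 -0.55621338 -0.26572983] [0.06345714 0.02027827 0.00397513] 8.781217537729157 -2.850020559022105
```

```bash
python3 -m inch '[{"dp":[0,0,1],"angular":[0,0,0],"fingers":255},{"dp":[0,0,2],"angular":[0,0,0],"fingers":255},{"dp":[0,0,3],"angular":[0,0,0],"fingers":255},{"dp":[0,0,3],"angular":[0,0,0],"fingers":255},{"dp":[0,0,3],"angular":[0,0,0],"fingers":255}]' 60
```

```text
clock: 15.35
eef_pos: [450.7, 28.6, 55.8]
tcp_rot: [3.141, 0.0, 2.91]
contact_force: [-2.6, -0.1, 12.8]
opening: 0.1
```

```bash
python3 -m inch '[{"dp":[0,0,0.6],"angular":[0,0,0],"fingers":255},{"dp":[0,0,1.2],"angular":[0,0,0],"fingers":255},{"dp":[0,0,1.2],"angular":[0,0,0],"fingers":255},{"dp":[0,0,1.2],"angular":[0,0,0.05],"fingers":255},{"dp":[0,0,1.3],"angular":[0,0,0.12],"fingers":255},{"dp":[0,0,1.4],"angular":[0,0,0.2],"fingers":255},{"dp":[0,0,1.5],"angular":[0,0,0.3],"fingers":255},{"dp":[0,0,1.6],"angular":[0,0,0.4],"fingers":255},{"dp":[0,0,1.7],"angular":[0,0,0.5],"fingers":255}]' 60
python3 -c "
from h import *
s=monitor.sense();print(s['eef_pos'],s['contact_force'],s['wrist_torque'],s['opening']*85,s['qpos'][5])"
```

```text
clock: 16.1
eef_pos: [450.5, 28.4, 54.6]
tcp_rot: [-3.141, 0.0, 2.405]
contact_force: [-5.8, -1.2, 21.2]
opening: 0.101
[450.51516387  28.41649842  54.58456229] [-5.8108028  -1.16310582 21.19975323] [-0.32581673  1.18024331 -0.00847322] 8.583413916551754 -2.3451647625298464
```

```bash
python3 -m inch '[{"dp":[0,0,0.1],"angular":[0,0,0.1],"fingers":255},{"dp":[0,0,0.2],"angular":[0,0,0.2],"fingers":255},{"dp":[0,0,0.3],"angular":[0,0,0.3],"fingers":255},{"dp":[0,0,0.4],"angular":[0,0,0.4],"fingers":255},{"dp":[0,0,0.5],"angular":[0,0,0.5],"fingers":255},{"dp":[0,0,0.6],"angular":[0,0,0.6],"fingers":255},{"dp":[0,0,0.7],"angular":[0,0,0.7],"fingers":255},{"dp":[0,0,0.8],"angular":[0,0,0.8],"fingers":255}]' 60
python3 -c "
from h import *
i,d=vision.grab_frame('side'); cv2.imwrite('pics/s15.png',cv2.resize(i[140:200,170:240],None,fx=10,fy=10,interpolation=cv2.INTER_CUBIC));s=monitor.sense();print(s['eef_pos'],s['contact_force'],s['wrist_torque'],s['opening']*85,s['qpos'][5])"
```

```text
clock: 16.77
eef_pos: [449.8, 28.4, 53.7]
tcp_rot: [-3.14, 0.0, 1.605]
contact_force: [-8.0, -0.3, 24.7]
opening: 0.1
[449.76795496  28.44317333  53.74128728] [-7.05616712 -1.07723346 24.09327071] [-0.17543785  1.5301628   0.00698118] 8.660354246836206 -1.5375581233708053
```

View pics/s15.png

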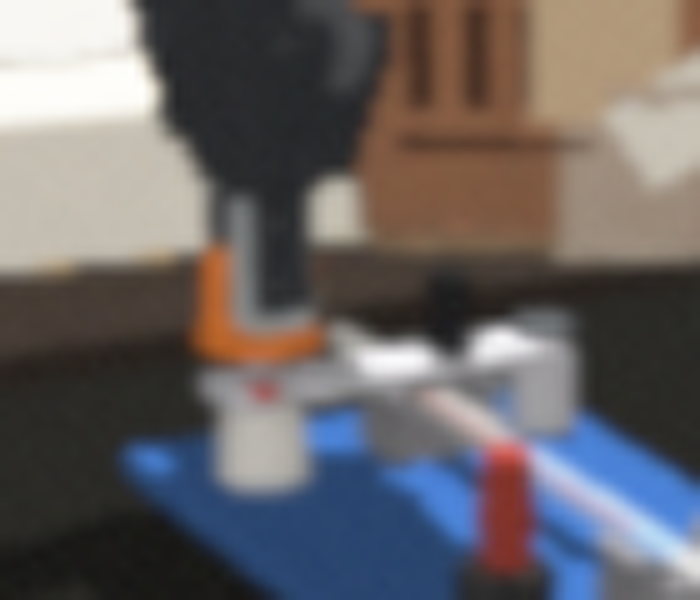

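```bash
python3 -m inch '[{"dp":[0,0,-0.6],"angular":[0,0,0],"fingers":255},{"dp":[0,0,-1.2],"angular":[0,0,0],"fingers":255},{"dp":[0,0,-1.2],"angular":[0,0,0],"fingers":255},{"dp":[0,0,-1.2],"angular":[0,0,0],"fingers":255}]' 60
python3 -m inch '[{"dp":[0,0,0],"angular":[0,0,0.1],"fingers":255},{"dp":[0,0,0],"angular":[0,0,0.2],"fingers":255},{"dp":[0,0,0],"angular":[0,0,0.3],"fingers":255},{"dp":[0,0,0],"angular":[0,0,0.4],"fingers":255},{"dp":[0,0,0],"angular":[0,0,0.5],"fingers":255},{"dp":[0,0,0],"angular":[0,0,0.6],"fingers":255},{"dp":[0,0,0],"angular":[0,0,0.6],"fingers":255},{"dp":[0,0,0],"angular":[0,0,0.6],"fingers":255}]' 60
python3 -c "
from h import *
s=monitor.sense();print(s['eef_pos'],s['contact_force'],s['wrist_torque'],s['opening']*85,s['qpos'][5])"
```

```text
clock: 17.15
eef_pos: [449.6, 28.5, 54.4]
tcp_rot: [-3.14, 0.0, 1.61]
contact_force: [-5.7, -0.7, 12.4]
opening: 0.103
clock: 17.82
eef_pos: [451.3, 28.5, 54.7]
tcp_rot: [3.14, -0.001, 1.009]
contact_force: [-2.3, -0.5, 11.0]
opening: 0.103
[451.28246831  28.54790228  54.72731299] [-2.31945912 -0.5488545  10.98398888] [-0.16241601  0.33498414  0.02587771] 8.723087308756083 -0.9493821694671851
```

```bash
python3 -m inch '[{"dp":[0,0,0.5],"angular":[0,0,0],"fingers":255},{"dp":[0,0,1.0],"angular":[0,0,0],"fingers":255},{"dp":[0,0,1.0],"angular":[0,0,0],"fingers":255},{"dp":[0,0,1.1],"angular":[0,0,0.1],"fingers":255},{"dp":[0,0,1.2],"angular":[0,0,0.2],"fingers":255},{"dp":[0,0,1.3],"angular":[0,0,0.3],"fingers":255},{"dp":[0,0,1.4],"angular":[0,0,0.4],"fingers":255},{"dp":[0,0,1.5],"angular":[0,0,0.5],"fingers":255},{"dp":[0,0,1.6],"angular":[0,0,0.6],"fingers":255},{"dp":[0,0,1.7],"angular":[0,0,0.7],"fingers":255}]' 60
python3 -c "
from h import *
i,d=vision.grab_frame('side'); cv2.imwrite('pics/s16.png',cv2.resize(i[140:200,170:240],None,fx=10,fy=10,interpolation=cv2.INTER_CUBIC));s=monitor.sense();print(s['eef_pos'],s['contact_force'],s['wrist_torque'],s['opening']*85,s['qpos'][5])"
```

```text
clock: 18.65
eef_pos: [450.7, 28.1, 53.2]
tcp_rot: [3.141, -0.0, 0.306]
contact_force: [-3.6, -4.5, 18.6]
opening: 0.102
[450.66653235  28.1058661   53.17599976] [-4.62182711 -4.2238725  18.180598  ] [-0.86674436  0.84529926 -0.00794872] 8.341844903758128 -0.2375016743762331
```

View pics/s16.png

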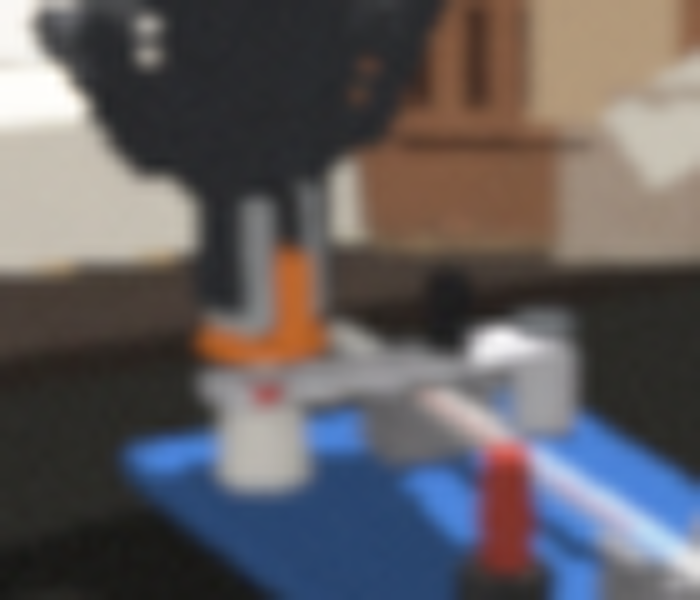

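```bash
python3 -m inch '[{"dp":[0,0,0.1],"angular":[0,0,0.1],"fingers":255},{"dp":[0,0,0.2],"angular":[0,0,0.2],"fingers":255},{"dp":[0,0,0.3],"angular":[0,0,0.3],"fingers":255},{"dp":[0,0,0.4],"angular":[0,0,0.4],"fingers":255},{"dp":[0,0,0.5],"angular":[0,0,0.5],"fingers":255},{"dp":[0,0,0.6],"angular":[0,0,0.6],"fingers":255},{"dp":[0,0,0.7],"angular":[0,0,0.7],"fingers":255},{"dp":[0,0,0.8],"angular":[0,0,0.8],"fingers":255},{"dp":[0,0,0.9],"angular":[0,0,0.9],"fingers":255},{"dp":[0,0,1.0],"angular":[0,0,1.0],"fingers":255}]' 60
python3 -c "
from h import *
s=monitor.sense();print(s['eef_pos'],s['contact_force'],s['wrist_torque'],s['opening']*85,s['qpos'][5])"
```

```text
clock: 19.53
eef_pos: [449.5, 28.2, 52.1]
tcp_rot: [3.14, 0.001, -0.695]
contact_force: [-7.5, -2.8, 23.8]
opening: 0.104
[449.49282335  28.20219546  52.10258276] [-7.53096898 -2.84987494 23.75314018] [-0.51969194  1.7270423   0.05427809] 8.810562454131594 0.7548391999113641
```

```bash
python3 -c "
from h import *
i,d=vision.grab_frame('side'); a=cv2.resize(i[140:200,170:240],None,fx=8,fy=8,interpolation=cv2.INTER_CUBIC);cv2.imwrite('pics/s17.png',a);i,d=vision.grab_frame('top'); cv2.imwrite('pics/t17.png',cv2.resize(i[200:250,130:200],None,fx=10,fy=10,interpolation=cv2.INTER_CUBIC))
s=monitor.sense();print(s['eef_pos'],s['contact_force'],s['wrist_torque'])"
```

```text
[449.44759438  28.21540465  52.09392604] [-7.91741988 -1.70425173 23.1847878 ] [-0.61083602  1.69946516 -0.01228809]
```

View pics/s17.png

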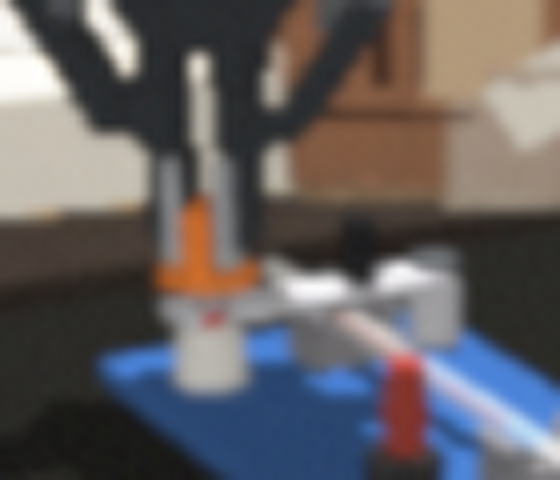

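View pics/t17.png

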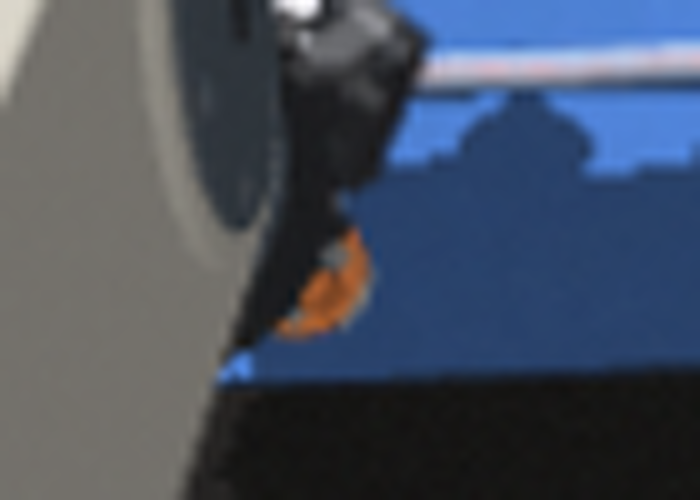

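```bash
python3 -m inch '[{"dp":[0,0,-1],"angular":[0,0,0],"fingers":255},{"dp":[0,0,-2],"angular":[0,0,0],"fingers":255},{"dp":[0,0,-3],"angular":[0,0,0],"fingers":255},{"dp":[0,0,-3],"angular":[0,0,0],"fingers":255},{"dp":[0,0,-3],"angular":[0,0,0],"fingers":255}]' 60
python3 -c "
from h import *
i,d=vision.grab_frame('side'); a=cv2.resize(i[140:200,170:240],None,fx=8,fy=8,interpolation=cv2.INTER_CUBIC);cv2.imwrite('pics/s18.png',a)
s=monitor.sense();print(s['eef_pos'],s['contact_force'],s['wrist_torque'])"
```

```text
clock: 20.05
eef_pos: [449.7, 28.4, 54.3]
tcp_rot: [3.14, 0.001, -0.69]
contact_force: [-4.4, -0.7, 5.3]
opening: 0.107
[449.69640988  28.37989319  54.23914387] [-3.63959167 -2.38063931  5.83540361] [-0.377832    0.79370438 -0.04224269]
```

View pics/s18.png

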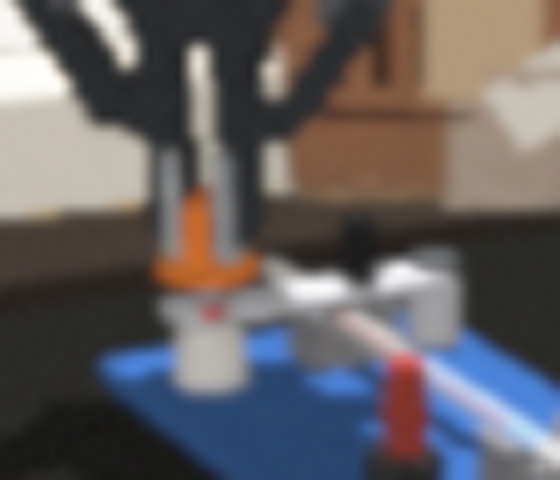

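```bash
python3 -m inch '[{"dp":[0,0,0.8],"angular":[0,0,0],"fingers":255},{"dp":[0,0,1.6],"angular":[0,0,0],"fingers":255},{"dp":[0,0,2.0],"angular":[0,0,0],"fingers":255},{"dp":[0,0,2.1],"angular":[0,0,0.1],"fingers":255},{"dp":[0,0,2.2],"angular":[0,0,0.2],"fingers":255},{"dp":[0,0,2.3],"angular":[0,0,0.3],"fingers":255},{"dp":[0,0,2.4],"angular":[0,0,0.4],"fingers":255},{"dp":[0,0,2.5],"angular":[0,0,0.5],"fingers":255},{"dp":[0,0,2.6],"angular":[0,0,0.6],"fingers":255},{"dp":[0,0,2.7],"angular":[0,0,0.7],"fingers":255},{"dp":[0,0,2.8],"angular":[0,0,0.8],"fingers":255}]' 60
python3 -c "
from h import *
s=monitor.sense();print(s['eef_pos'],s['contact_force'],s['wrist_torque'],s['qpos'][5])"
```

```text
clock: 21.02
eef_pos: [450.0, 28.5, 51.9]
tcp_rot: [3.141, -0.0, -1.495]
contact_force: [-5.1, -0.9, 15.3]
opening: 0.101
[449.99511362  28.52453555  51.90346871] [-5.1032752  -0.87124238 15.32487625] [-0.15156577  1.2492766   0.04078384] 1.5548264421169384
```

```bash
python3 -m inch '[{"dp":[0,0,0.2],"angular":[0,0,0.1],"fingers":255},{"dp":[0,0,0.3],"angular":[0,0,0.2],"fingers":255},{"dp":[0,0,0.4],"angular":[0,0,0.3],"fingers":255},{"dp":[0,0,0.5],"angular":[0,0,0.4],"fingers":255},{"dp":[0,0,0.6],"angular":[0,0,0.5],"fingers":255},{"dp":[0,0,0.7],"angular":[0,0,0.6],"fingers":255},{"dp":[0,0,0.8],"angular":[0,0,0.7],"fingers":255},{"dp":[0,0,0.9],"angular":[0,0,0.8],"fingers":255},{"dp":[0,0,0.9],"angular":[0,0,0.8],"fingers":255},{"dp":[0,0,0.9],"angular":[0,0,0.8],"fingers":255}]' 60
python3 -c "
from h import *
s=monitor.sense();print(s['eef_pos'],s['contact_force'],s['wrist_torque'],s['qpos'][5])"
```

```text
clock: 21.85
eef_pos: [449.5, 28.8, 50.9]
tcp_rot: [3.14, -0.001, -2.291]
contact_force: [-7.0, 1.3, 16.2]
opening: 0.099
[449.52817818  28.79882343  50.9023408 ] [-6.99318233  1.32033333 16.23168685] [0.34408733 1.38462851 0.01165617] 2.3506219089926526
```

```bash
python3 -m inch '[{"dp":[0,0,-1],"angular":[0,0,0],"fingers":255},{"dp":[0,0,-2],"angular":[0,0,0],"fingers":255},{"dp":[0,0,-2.8],"angular":[0,0,0],"fingers":255},{"dp":[0,0,-2.8],"angular":[0,0,0],"fingers":255},{"dp":[0,0,-2.8],"angular":[0,0,0],"fingers":255}]' 60
python3 -c "
from h import *
i,d=vision.grab_frame('side'); a=cv2.resize(i[140:200,170:240],None,fx=8,fy=8,interpolation=cv2.INTER_CUBIC);cv2.imwrite('pics/s19.png',a)
s=monitor.sense();print(s['eef_pos'],s['contact_force'])"
```

```text
clock: 22.27
eef_pos: [450.4, 28.6, 53.3]
tcp_rot: [3.141, -0.0, -2.29]
contact_force: [-2.0, 1.0, 3.2]
opening: 0.098
[450.40776368  28.63504841  53.28452215] [-3.84884445  0.95047819  2.99363661]
```

View pics/s19.png

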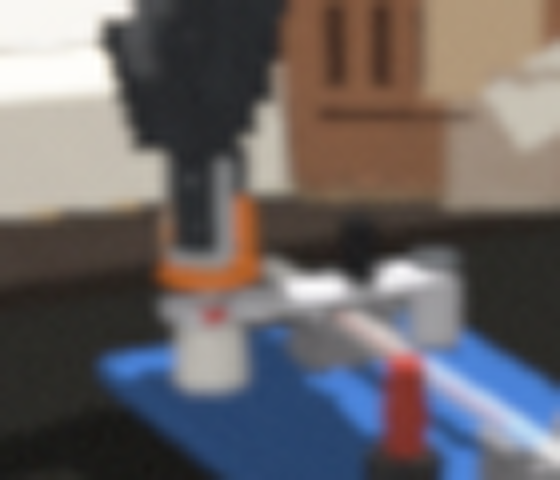

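```bash
python3 -m inch '[{"dp":[0,0,0],"angular":[0,0,0],"fingers":170},{"dp":[0,0,0],"angular":[0,0,0],"fingers":170},{"dp":[0,0,0],"angular":[0,0,0],"fingers":170},{"dp":[0,0,0],"angular":[0,0,0],"fingers":170},{"dp":[0,0,-10],"angular":[0,0,0],"fingers":170},{"dp":[0,0,-35],"angular":[0,0,0],"fingers":170},{"dp":[0,0,-60],"angular":[0,0,0],"fingers":170},{"dp":[0,0,-60],"angular":[0,0,0],"fingers":170},{"dp":[0,0,-60],"angular":[0,0,0],"fingers":170}]' 60
python3 -c "
from h import *
i,d=vision.grab_frame('side'); cv2.imwrite('pics/s20r.png',i);cv2.imwrite('pics/s20.png',cv2.resize(i[140:200,170:240],None,fx=8,fy=8,interpolation=cv2.INTER_CUBIC))
i,d=vision.grab_frame('top');cv2.imwrite('pics/t20r.png',i);cv2.imwrite('pics/t20.png',cv2.resize(i[190:245,130:200],None,fx=10,fy=10,interpolation=cv2.INTER_CUBIC))
a=cv2.imread('pics/side0.png');b=cv2.imread('pics/s1.png');c=cv2.imread('pics/s20r.png')
for n,im in(('s1',b),('now',c)):
    h=cv2.cvtColor(im,cv2.COLOR_BGR2HSV); m=cv2.inRange(h,(5,150,120),(18,255,255)); m[:,:180]=0;m[:,215:]=0;m[:150]=0;m[:185]=m[:185]; m[190:]=0
    ys,xs=np.nonzero(m); cols=[(x,ys[xs==x].min(),ys[xs==x].max()) for x in range(190,205)]; print(n,cols)
    g=im[160:190,190:203].astype(int); print((g[:,6,2]-g[:,6,0]).tolist())
print(proj('side',[[450,28,56],[450,28,51.5],[450,28,80],[450,28,75.5],[450,28,37],[450,28,41]]))
"
```

```text
clock: 23.07
eef_pos: [451.8, 28.6, 115.1]
tcp_rot: [-3.139, 0.003, -2.29]
contact_force: [0.2, 0.8, 0.2]
opening: 0.333Traceback (most recent call last):
  File "<string>", line 8, in <module>
    ys,xs=np.nonzero(m); cols=[(x,ys[xs==x].min(),ys[xs==x].max()) for x in range(190,205)]; print(n,cols)
                                  ~~~~~~~~~~~~~^^
    return umr_minimum(a, axis, None, out, keepdims, initial, where)
ValueError: zero-size array to reduction operation minimum which has no identity
```

View pics/s20.png

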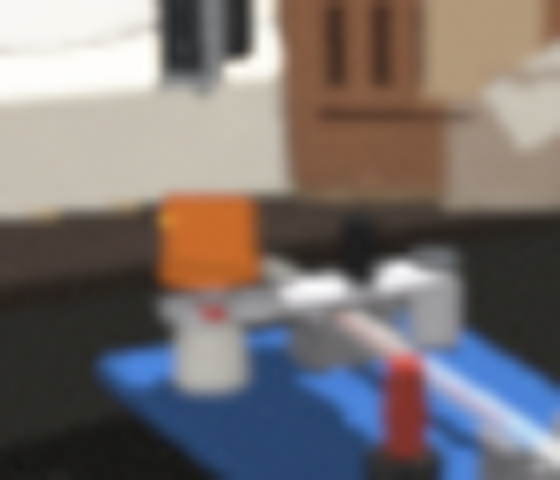

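View pics/t20.png

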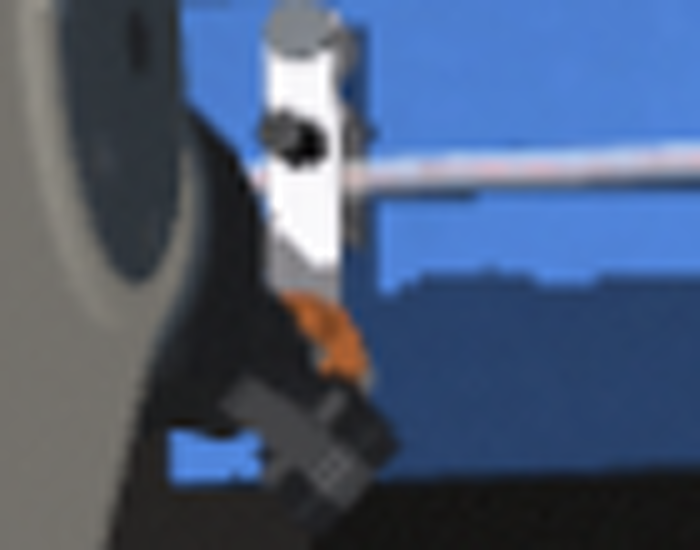

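```bash
python3 -c "
from h import *
c=cv2.imread('pics/s20r.png');b=cv2.imread('pics/s1.png');a=cv2.imread('pics/side0.png')
P=proj('side',[[450,28,56],[450,28,51.5],[450,28,80],[450,28,75.5],[450,28,37],[450,28,41]]);print(P)
for n,im in(('s1',b),('now',c)):
    r=(im[155:190,190:204,2].astype(float)-im[155:190,190:204,0])
    out=[]
    for k in range(14):
        p=r[:,k]; hi=np.median(p[10:18]); 
        up=[j for j in range(5,14) if p[j]<hi/2<=p[j+1]]; dn=[j for j in range(14,28) if p[j]>=hi/2>p[j+1]]
        f=lambda j: 155+j+(hi/2-p[j])/(p[j+1]-p[j])
        out.append((190+k,round(f(up[0]),2) if up else None,round(f(dn[0]),2) if dn else None))
    print(n,out)
"
```

```text
[[195.54098803 170.75278125]
 [195.59415925 172.36484166]
 [195.25441322 162.08382865]
 [195.30853382 163.71847864]
 [195.76430235 177.530956  ]
 [195.71754614 176.11011402]]
s1 [(190, np.float64(161.3), np.float64(173.98)), (191, np.float64(161.25), np.float64(174.18)), (192, np.float64(161.23), np.float64(174.3)), (193, np.float64(161.24), np.float64(174.35)), (194, np.float64(161.3), np.float64(174.36)), (195, np.float64(161.35), np.float64(174.33)), (196, np.float64(161.38), np.float64(174.25)), (197, np.float64(161.52), np.float64(174.2)), (198, np.float64(161.97), np.float64(174.16)), (199, np.float64(162.23), np.float64(174.06)), (200, np.float64(162.28), np.float64(173.89)), (201, np.float64(162.32), np.float64(173.87)), (202, np.float64(161.67), np.float64(173.84)), (203, None, np.float64(173.66))]
now [(190, np.float64(163.98), np.float64(175.38)), (191, np.float64(163.79), np.float64(175.42)), (192, np.float64(163.81), np.float64(175.46)), (193, np.float64(163.81), np.float64(175.53)), (194, np.float64(163.81), np.float64(175.59)), (195, np.float64(163.86), np.float64(175.54)), (196, np.float64(163.87), np.float64(175.51)), (197, np.float64(163.89), np.float64(175.49)), (198, np.float64(163.92), np.float64(175.38)), (199, np.float64(163.98), np.float64(175.18)), (200, np.float64(164.09), np.float64(175.02)), (201, np.float64(164.23), np.float64(174.98)), (202, np.float64(164.16), np.float64(174.96)), (203, None, np.float64(174.7))]
```

```bash
python3 -c "
from h import *
goal([450,-230,230],-2.29)"
```

```text
dp [ 194.7 -170.1 -116.6] ang [-0.  0. -0.]
```

```bash
python3 -m inch '[{"dp":[0,0,-40],"angular":[0,0,0],"fingers":170},{"dp":[10,-9,-80],"angular":[0,0,0],"fingers":170},{"dp":[35,-30,-110],"angular":[0,0,0],"fingers":170},{"dp":[65,-57,-117],"angular":[0,0,0],"fingers":170},{"dp":[95,-83,-117],"angular":[0,0,0],"fingers":170},{"dp":[125,-109,-117],"angular":[0,0,0],"fingers":170},{"dp":[155,-135,-117],"angular":[0,0,0],"fingers":170},{"dp":[180,-157,-117],"angular":[0,0,0],"fingers":170},{"dp":[195,-170,-117],"angular":[0,0,0],"fingers":170},{"dp":[195,-170,-117],"angular":[0,0,0],"fingers":170}]' 60
cat > chk.py <<'E'
from h import *
import sys
tag=sys.argv[1]
i,d=vision.grab_frame('top');cv2.imwrite(f'pics/t{tag}r.png',i);np.save(f'pics/t{tag}.npy',d);cv2.imwrite(f'pics/t{tag}.png',cv2.resize(i[180:245,130:240],None,fx=7,fy=7,interpolation=cv2.INTER_CUBIC))
i2,d2=vision.grab_frame('side');cv2.imwrite(f'pics/s{tag}r.png',i2);np.save(f'pics/s{tag}.npy',d2);cv2.imwrite(f'pics/s{tag}.png',cv2.resize(i2[140:230,170:290],None,fx=6,fy=6,interpolation=cv2.INTER_CUBIC))
def head(im,dp,nm):
    r=im[:,:,2].astype(int)-im[:,:,0]; m=(r>60); m[:210]=0;m[242:]=0;m[:,:145]=0;m[:,:]&=True;m[:,175:]=0
    v,u=np.nonzero(m); W=withdepth('top',np.c_[u,v],dp[v,u]); 
    W=W[(np.hypot(W[:,0]-449.3,W[:,1]-27.7)<20)&(W[:,2]>35)]
    hist,e=np.histogram(W[:,2],bins=np.arange(40,90,2)); print(nm,len(W),[(int(a),int(b)) for a,b in zip(e,hist) if b])
    z=W[:,2]; t=z[z>70-3]; f=z[z<62]; print(' top med',np.median(t),len(t),'90%',np.percentile(t,80),' flange med',np.median(f),len(f))
head(cv2.imread('pics/top0.png'),np.load('pics/top0.npy'),'t0')
head(i,d,'now')
E
python3 chk.py 21
```

```text
clock: 24.0
eef_pos: [449.4, -233.5, 229.2]
tcp_rot: [3.141, -0.001, -2.293]
contact_force: [-0.0, 0.2, -0.1]
opening: 0.333
t0 152 [(50, 1), (52, 4), (54, 32), (56, 21), (58, 17), (60, 4), (62, 3), (64, 1), (66, 3), (68, 4), (70, 1), (72, 2), (74, 5), (76, 11), (78, 17), (80, 16), (82, 7), (84, 3)]
 top med 79.65132252616604 67 90% 81.72696418101516  flange med 56.356186596508905 79
now 151 [(46, 2), (48, 9), (50, 32), (52, 26), (54, 9), (56, 2), (58, 1), (60, 3), (62, 4), (64, 2), (66, 2), (68, 3), (70, 1), (72, 9), (74, 24), (76, 16), (78, 6)]
 top med 75.64381755449779 60 90% 76.92030887241265  flange med 51.917285594291855 84
```

View pics/t21.png

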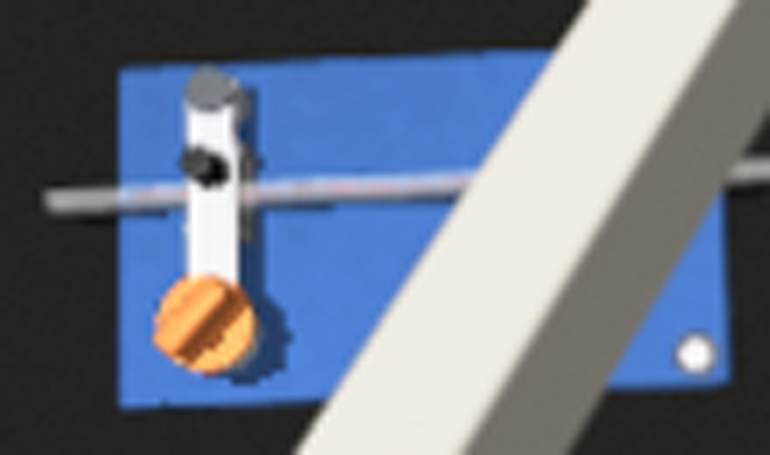

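View pics/s21.png

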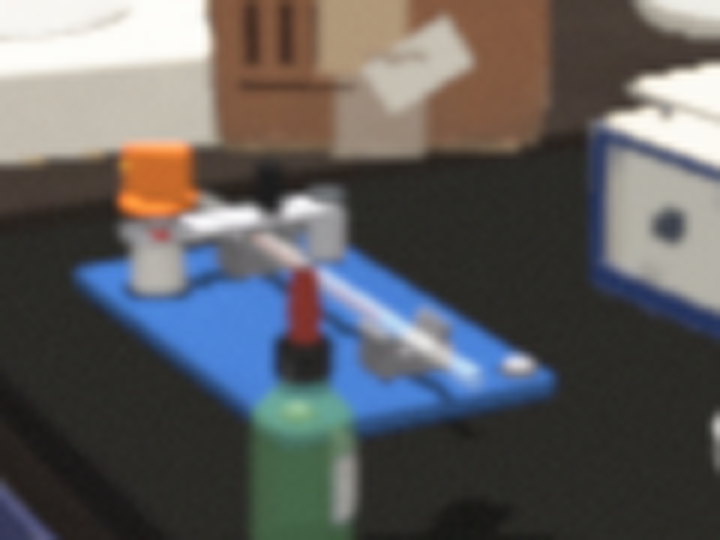

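```bash
python3 - <<'E'
from h import *
fs=[vision.grab_frame('top') for _ in range(10)]
d=np.mean([f[1] for f in fs],0); i=fs[0][0]
def st(im,dp,nm):
    r=im[:,:,2].astype(int)-im[:,:,0]; m=(r>60); m[:210]=0;m[242:]=0;m[:,:145]=0;m[:,175:]=0
    m=cv2.erode(m.astype(np.uint8),np.ones((3,3)),borderValue=0)>0 if 0 else m
    v,u=np.nonzero(m); W=withdepth('top',np.c_[u,v],dp[v,u]); W=W[(np.hypot(W[:,0]-449.3,W[:,1]-27.7)<18)&(W[:,2]>35)]
    z=W[:,2]; zm=(z.min()+z.max())/2; t=W[z>zm+6]; f=W[z<zm-6]; print(nm,np.median(t[:,2]),np.median(f[:,2]),len(t),len(f))
    w=np.linalg.svd(t[:,:2]-t[:,:2].mean(0))[2][0];print(' blade dir',np.arctan2(w[1],w[0]),t[:,:2].mean(0))
st(cv2.imread('pics/top0.png'),np.load('pics/top0.npy'),'t0'); st(i,d,'now')
a=np.load('pics/top0.npy')
# bench/plate bias check on common unchanged plate pixels
b=[(u,v) for u in range(180,196) for v in range(215,232)]
print('plate diff',np.mean([a[v,u]-d[v,u] for u,v in b if i[v,u,0]>150 and d[v,u]>0]))
E
```

```text
t0 79.87413961467979 56.356186596508905 58 79
 blade dir 2.323369090464814 [449.76619209  27.74333269]
now 75.82528879040473 52.11756550848543 58 79
 blade dir 2.4454820924162344 [450.32636283  27.2743182 ]
plate diff 547.5417
```

The averaged depth puts the head only 4.1–4.2 mm lower. I regrip and turn a little more under pressure.

```bash
python3 -c "
from h import *
goal([450.4,28.5,110],-2.275);print(monitor.sense()['qpos'])"
```

```text
dp [-194.6  169.7  120.5] ang [-0.     0.    -0.014]
[-4.75013928e-01  1.66957283e-01  1.88598911e+00  2.90916934e-05
  1.08850258e+00  1.81427622e+00]
```

```bash
python3 -m inch '[{"dp":[-15,13,0],"angular":[0,0,0],"fingers":150},{"dp":[-45,39,0],"angular":[0,0,0],"fingers":150},{"dp":[-75,65,0],"angular":[0,0,0],"fingers":150},{"dp":[-105,92,0],"angular":[0,0,0],"fingers":150},{"dp":[-135,118,20],"angular":[0,0,0],"fingers":150},{"dp":[-165,144,45],"angular":[0,0,-0.014],"fingers":150},{"dp":[-185,161,75],"angular":[0,0,-0.014],"fingers":150},{"dp":[-194.6,169.7,105],"angular":[0,0,-0.014],"fingers":150},{"dp":[-194.6,169.7,120],"angular":[0,0,-0.014],"fingers":150},{"dp":[-194.6,169.7,120],"angular":[0,0,-0.014],"fingers":150},{"dp":[-194.6,169.7,120],"angular":[0,0,-0.014],"fingers":150},{"dp":[-194.6,169.7,120],"angular":[0,0,-0.014],"fingers":150}]' 40
python3 -c "
from h import *
i,d=vision.grab_frame('side'); cv2.imwrite('pics/s22.png',cv2.resize(i[90:210,130:270],None,fx=5,fy=5,interpolation=cv2.INTER_CUBIC))
goal([450.4,28.5,54.8],-2.275)"
```

```text
clock: 25.6
eef_pos: [451.4, 27.8, 111.4]
tcp_rot: [-3.14, 0.001, -2.276]
contact_force: [-0.1, 0.2, -0.2]
opening: 0.415
dp [ 0.2  1.6 56.9] ang [-0.002  0.002 -0.002]
```

View pics/s22.png

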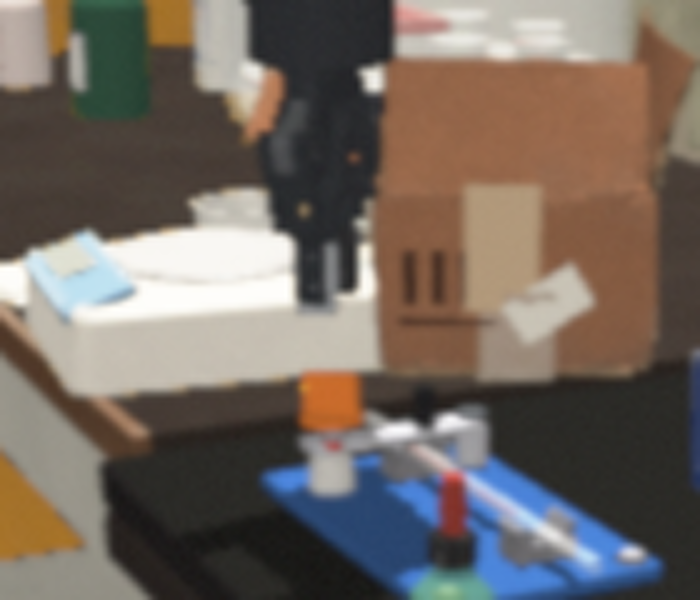

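```bash
python3 -m inch '[{"dp":[0,0.6,18],"angular":[0,0,0],"fingers":150},{"dp":[0,0.6,38],"angular":[0,0,0],"fingers":150},{"dp":[0,0.6,50],"angular":[0,0,0],"fingers":150},{"dp":[0,0.6,55],"angular":[0,0,0],"fingers":150},{"dp":[0,0.6,55],"angular":[0,0,0],"fingers":150},{"dp":[0,0.6,55],"angular":[0,0,0],"fingers":255},{"dp":[0,0.6,55],"angular":[0,0,0],"fingers":255},{"dp":[0,0.6,55],"angular":[0,0,0],"fingers":255},{"dp":[0,0.6,55],"angular":[0,0,0],"fingers":255},{"dp":[0,0.6,55],"angular":[0,0,0],"fingers":255}]' 60
```

```text
clock: 26.48
eef_pos: [450.8, 28.4, 56.1]
tcp_rot: [-3.14, 0.001, -2.276]
contact_force: [-0.2, -1.5, 3.0]
opening: 0.102
```

```bash
python3 -m inch '[{"dp":[0,0,1],"angular":[0,0,0],"fingers":255},{"dp":[0,0,2],"angular":[0,0,0],"fingers":255},{"dp":[0,0,3],"angular":[0,0,0],"fingers":255},{"dp":[0,0,3],"angular":[0,0,0],"fingers":255},{"dp":[0,0,3],"angular":[0,0,0],"fingers":255}]' 60
```

```text
clock: 26.9
eef_pos: [451.1, 28.4, 53.6]
tcp_rot: [-3.14, 0.001, -2.276]
contact_force: [-2.0, -1.8, 19.2]
opening: 0.102
```

```bash
python3 -m inch '[{"dp":[0,0,0.1],"angular":[0,0,0.1],"fingers":255},{"dp":[0,0,0.2],"angular":[0,0,0.2],"fingers":255},{"dp":[0,0,0.3],"angular":[0,0,0.3],"fingers":255},{"dp":[0,0,0.4],"angular":[0,0,0.4],"fingers":255},{"dp":[0,0,0.5],"angular":[0,0,0.5],"fingers":255},{"dp":[0,0,0.6],"angular":[0,0,0.6],"fingers":255},{"dp":[0,0,0.6],"angular":[0,0,0.62],"fingers":255},{"dp":[0,0,0.6],"angular":[0,0,0.62],"fingers":255}]' 60
python3 -m inch '[{"dp":[0,0,-1],"angular":[0,0,0],"fingers":255},{"dp":[0,0,-2],"angular":[0,0,0],"fingers":255},{"dp":[0,0,-2.8],"angular":[0,0,0],"fingers":255},{"dp":[0,0,-2.8],"angular":[0,0,0],"fingers":255},{"dp":[0,0,-2.8],"angular":[0,0,0],"fingers":170},{"dp":[0,0,-2.8],"angular":[0,0,0],"fingers":170},{"dp":[0,0,-2.8],"angular":[0,0,0],"fingers":170},{"dp":[0,0,-2.8],"angular":[0,0,0],"fingers":170},{"dp":[0,0,-20],"angular":[0,0,0],"fingers":170},{"dp":[0,0,-50],"angular":[0,0,0],"fingers":170},{"dp":[0,0,-60],"angular":[0,0,0],"fingers":170},{"dp":[0,0,-60],"angular":[0,0,0],"fingers":170}]' 60
python3 -c "
from h import *
goal([450,-230,230],-2.5);print(monitor.sense()['qpos'])"
```

```text
clock: 27.57
eef_pos: [450.4, 28.1, 53.0]
tcp_rot: [-3.141, 0.001, -2.897]
contact_force: [-4.4, -3.6, 22.0]
opening: 0.103
clock: 28.57
eef_pos: [451.8, 28.6, 113.9]
tcp_rot: [-3.141, 0.004, -2.896]
contact_force: [0.8, 0.2, 0.7]
opening: 0.334
dp [  64.1 -250.5 -116.2] ang [-0.002  0.004 -0.396]
[5.98582727e-02 2.48137159e-01 2.09919842e+00 1.10185600e-04
 7.89820246e-01 2.95574491e+00]
```

```bash
python3 -m inch '[{"dp":[0,0,-40],"angular":[0,0,0],"fingers":170},{"dp":[3,-12,-80],"angular":[0,0,-0.05],"fingers":170},{"dp":[11,-42,-110],"angular":[0,0,-0.1],"fingers":170},{"dp":[21,-80,-116],"angular":[0,0,-0.2],"fingers":170},{"dp":[31,-120,-116],"angular":[0,0,-0.3],"fingers":170},{"dp":[41,-160,-116],"angular":[0,0,-0.4],"fingers":170},{"dp":[51,-200,-116],"angular":[0,0,-0.4],"fingers":170},{"dp":[61,-240,-116],"angular":[0,0,-0.4],"fingers":170},{"dp":[71,-280,-116],"angular":[0,0,-0.4],"fingers":170},{"dp":[81,-315,-116],"angular":[0,0,-0.4],"fingers":170},{"dp":[89,-345,-116],"angular":[0,0,-0.4],"fingers":170},{"dp":[89,-345,-116],"angular":[0,0,-0.4],"fingers":170}]' 60
cat > fin.py <<'E'
from h import *
fs=[vision.grab_frame('top') for _ in range(8)]
d=np.median([f[1] for f in fs],0); i=fs[0][0]
def st(im,dp,nm):
    r=im[:,:,2].astype(int)-im[:,:,0]; m=(r>60); m[:210]=0;m[242:]=0;m[:,:145]=0;m[:,175:]=0
    v,u=np.nonzero(m); W=withdepth('top',np.c_[u,v],dp[v,u]); W=W[(np.hypot(W[:,0]-449.3,W[:,1]-27.7)<18)&(W[:,2]>35)]
    z=W[:,2]; zm=(z.min()+z.max())/2; t=W[z>zm+6]; f=W[z<zm-6]; print(nm,np.median(t[:,2]),np.median(f[:,2]),len(t),len(f))
    w=np.linalg.svd(t[:,:2]-t[:,:2].mean(0))[2][0];print(' blade dir',np.arctan2(w[1],w[0]))
st(cv2.imread('pics/top0.png'),np.load('pics/top0.npy'),'t0'); st(i,d,'now')
cv2.imwrite('pics/tfin.png',cv2.resize(i[140:260,110:400],None,fx=2.75,fy=2.75,interpolation=cv2.INTER_CUBIC))
cv2.imwrite('pics/tfin2.png',cv2.resize(i[180:245,125:250],None,fx=6,fy=6,interpolation=cv2.INTER_CUBIC))
i2,d2=vision.grab_frame('side');cv2.imwrite('pics/sfin.png',cv2.resize(i2[140:230,170:290],None,fx=6,fy=6,interpolation=cv2.INTER_CUBIC));cv2.imwrite('pics/sfinr.png',i2)
print(monitor.sense()['eef_pos'],monitor.sense()['contact_force'])
E
python3 fin.py
```

```text
clock: 29.57
eef_pos: [447.2, -332.9, 226.3]
tcp_rot: [-3.14, -0.001, -2.499]
contact_force: [0.1, 0.0, -0.2]
opening: 0.333
t0 79.87413961467979 56.356186596508905 58 79
 blade dir 2.323369090464814
now 75.42772261490336 51.6269038060733 55 89
 blade dir 1.8395838990040438
[ 447.82187806 -326.90204195  227.86337895] [-0.43236583  0.39402815  0.05447143]
```

View pics/tfin2.png

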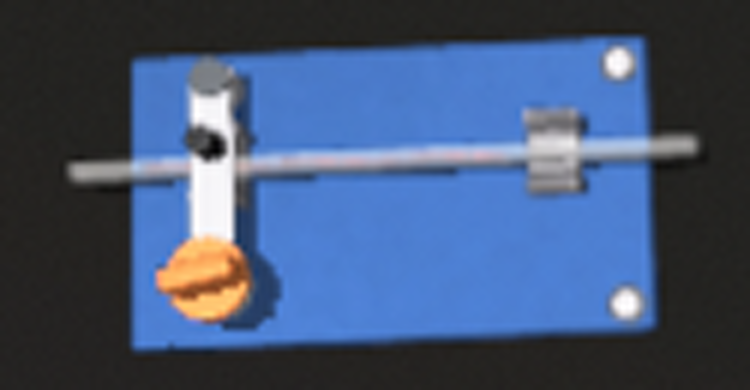

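View pics/sfinr.png

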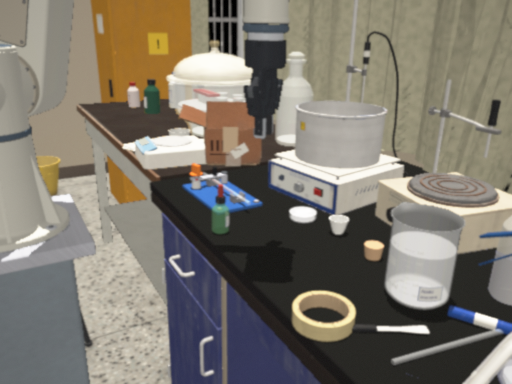

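View pics/sfin.png

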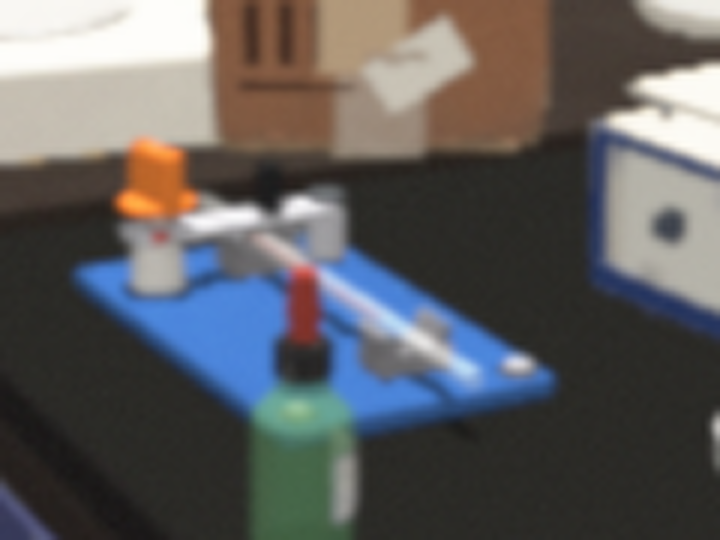

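The head is now about 4.5 mm lower. The strap is straight along −x with its hook round the shank, and the thermometer ends at (70,172) and (697,146) have not moved. The bystanders are in place, so I hand in.

```bash
python3 -c "
from rig import sign_off
print(sign_off())"
```

```text
the job is handed in; nothing more can be done
None
```

The job is done and handed in at about 30 s of the 72 s allowed; the hand-in itself gave no verdict.

- **Thermometer:** It lies in both cradles, centred to about 1 mm. Its ends did not move in the pictures after the strap was closed over it.
- **Strap:** I pinched the peg and swung it shut against its stop, where it pushed back with about 22 N. The last pictures show it straight over the +y cradle with its hook round the screw's shank.
- **Screw:** I first spun it backwards without pressure to get turning range. I then drove it clockwise under mostly 11–25 N of push, about 5.2 rad. At that point the camera depth showed only about 4.1 mm of drop. I regripped and added about 0.6 rad under about 20 N.
- **Final depth:** Depth readings averaged over 8 frames put the blade top 4.4–4.6 mm lower and the flange 4.4–4.7 mm lower.

**Checks that disagreed:**
- The screw turned about 5.8 rad in all, which should have cut about 5.5 mm of thread rather than 4.5 mm. Part of that turning may not have bitten.
- An edge measurement in the side view, taken before the last turn, gave only 3.3 mm. I did not trust it because the background behind the edge had changed.
- A little red of the shank's band can still be seen in the hook's opening in the side view.

The other things on the bench look unmoved in the last side picture, though I did not measure their positions. The arm is clear of everything.

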